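Exchange the cast that is hemmed in on the model board

TASK

The white cast on the wooden model board, hemmed in between the lidded jar and the tall white model pair with the metal stop plate at its back, is wanted on the round stand: clear the jar and the model pair off onto the rubber mat, then put the white cast upright on the middle of the stand. Next set the smaller yellow cast, which waits beside the stand, in the white cast's old place on the board, square to the stop plate, and last put the jar and the model pair back, each just where it stood, the pair square to the board again. Keep everything upright and leave the dropper bottle and the bur stand alone.

Things in the scene. Friction and masses are not known exactly. Their poses are not given: they have to be found in the camera images.
- board_middle (a point): Centre of the top face of the fixed plywood model board, 105 (x) x 215 (y) x 10 mm; x points to the metal stop plate at its back, y to the left. Plate: 60 mm wide, 46 mm above the board, front face 31 mm behind the point, foot to 50 mm. The white cast stands at this point; jar and model pair about 66 mm left and right of it (sides change), 15 mm nearer the front.
- mat_top (a point): Top of the flat black rubber mat, the side area, fixed on the bench, 115 mm along its x (deep), 200 mm along its y (wide), 4 mm thick; the point is the centre of its top face. It lies left or right of the board.
- stand_top (a point): Top of the round metal surveying stand, fixed on the bench; a flat disc of 86 mm diameter, 32 mm above the bench; the point is the centre of the disc's top face. It lies on the other side of the board from the mat.
- cast_big_mid (a point): White plaster dental cast with a horseshoe of teeth, 51 (x) x 58 (y) x 31 mm high, about 90 g, standing in the middle place of the board, its axes along the board's. The point is its centre, 15.5 mm above its underside. Its sides across y are free for the fingers only when both neighbours are gone.
- cast_small_mid (a point): Smaller dental cast of yellow stone with a horseshoe of teeth, 44 (x) x 48 (y) x 28 mm high, about 60 g, standing on the bench about 105 mm from the stand's centre, to the front and left of it. The point is its centre, 14 mm above its underside.
- jar_mid (a point): Round jar with a wide white screw lid, 42 mm high; lid 58 mm in diameter from 29 to 42 mm above its underside, body 52 mm in diameter below; about 70 g. The point is its centre, 21 mm above its underside. Its front and back (along the board's x) are free for the fingers.
- pair_mid (a point): Pair of trimmed white plaster models closed on one another to one tall plain block, 52 (x) x 60 (y) x 43 mm high, about 140 g, its axes along the board's. The point is its centre, 21.5 mm above its underside. Its front and back (along the board's x) are free for the fingers.
- drop_bottle_mid (a point): Bystander: small white dropper bottle, 26 mm in diameter, 58 mm high, on the bench behind the board; the point is 29 mm above its underside.
- burs_mid (a point): Bystander: bur stand, a beige block 26 x 52 x 14 mm with burs upright in it to 44 mm, on the bench behind the board; the point is the middle of the block.

How it is judged (in metres and radians):
On the way, in this order (a step that is already met when the one before it is completed fails the run):
1. jar and model pair both stand released on the mat, the white cast still on the board (x of jar_mid in the frame of mat_top between -0.045 and 0.045 m and y of jar_mid in the frame of mat_top between -0.09 and 0.09 m and z of jar_mid in the frame of mat_top below 0.026 m and contact force between the fingers and jar below 0.05 N and linear speed of each of jar, pair below 0.02 m/s and angle between each of jar_mid, pair_mid's own z axis and vertical below 0.1 rad and x of pair_mid in the frame of mat_top between -0.045 and 0.045 m and y of pair_mid in the frame of mat_top between -0.09 and 0.09 m and z of pair_mid in the frame of mat_top below 0.0265 m and contact force between the fingers and pair below 0.05 N and distance of cast_big_mid from where it was at the start of the episode below 0.03 m), for 0.2 s.
2. the white cast stands on the middle of the stand, the other two still on the mat (horizontal distance between cast_big_mid and stand_top below 0.012 m and z of cast_big_mid in the frame of stand_top between 0.0105 and 0.0205 m and contact force between the fingers and cast_big below 0.05 N and linear speed of each of cast_big, jar, pair below 0.02 m/s and angle between each of cast_big_mid, jar_mid, pair_mid's own z axis and vertical below 0.1 rad and x of jar_mid in the frame of mat_top between -0.045 and 0.045 m and y of jar_mid in the frame of mat_top between -0.09 and 0.09 m and z of jar_mid in the frame of mat_top below 0.026 m and contact force between the fingers and jar below 0.05 N and x of pair_mid in the frame of mat_top between -0.045 and 0.045 m and y of pair_mid in the frame of mat_top between -0.09 and 0.09 m and z of pair_mid in the frame of mat_top below 0.0265 m and contact force between the fingers and pair below 0.05 N), for 0.2 s.
3. the yellow cast stands in the middle place of the board, the jar and the model pair still on the mat (horizontal distance between cast_small_mid and board_middle below 0.012 m and z of cast_small_mid in the frame of board_middle between 0.009 and 0.019 m and contact force between the fingers and cast_small below 0.05 N and linear speed of each of cast_small, jar, pair below 0.02 m/s and angle between each of cast_small_mid, jar_mid, pair_mid's own z axis and vertical below 0.1 rad and angle between the x axis of cast_small_mid and the x axis of board_middle, either way round below 0.25 rad and x of jar_mid in the frame of mat_top between -0.045 and 0.045 m and y of jar_mid in the frame of mat_top between -0.09 and 0.09 m and z of jar_mid in the frame of mat_top below 0.026 m and contact force between the fingers and jar below 0.05 N and x of pair_mid in the frame of mat_top between -0.045 and 0.045 m and y of pair_mid in the frame of mat_top between -0.09 and 0.09 m and z of pair_mid in the frame of mat_top below 0.0265 m and contact force between the fingers and pair below 0.05 N), for 0.2 s.
At the end, for the whole second after the job is handed in: White cast upright on the stand within 12 mm of its centre; yellow cast upright in the board's middle place within 12 mm and 0.25 rad of square; jar and model pair upright within 15 mm of where each stood, the pair square within 0.25 rad; all released and at rest (horizontal distance between cast_big_mid and stand_top below 0.012 m and z of cast_big_mid in the frame of stand_top between 0.0105 and 0.0205 m and contact force between the fingers and cast_big below 0.05 N and linear speed of each of cast_big, cast_small, jar, pair below 0.02 m/s and angle between each of cast_big_mid, cast_small_mid, jar_mid, pair_mid's own z axis and vertical below 0.1 rad and horizontal distance between cast_small_mid and board_middle below 0.012 m and z of cast_small_mid in the frame of board_middle between 0.009 and 0.019 m and contact force between the fingers and cast_small below 0.05 N and angle between the x axis of each of cast_small_mid, pair_mid and the x axis of board_middle, either way round below 0.25 rad and distance of each of jar_mid, pair_mid from where it was at the start of the episode below 0.015 m and contact force between the fingers and jar below 0.05 N and contact force between the fingers and pair below 0.05 N); the robot touches nothing.
It fails at once if a bystander is moved more than 20 mm (distance of any of drop_bottle_mid, burs_mid from where it was at the start of the episode above 0.02 m).
It fails at once if one of the four things is tipped over (angle between any of cast_big_mid, cast_small_mid, jar_mid, pair_mid's own z axis and vertical above 0.6 rad).
It also fails if it takes over 122 s, if anything falls off the work surface, if the arm or the gripper's body presses on something with over 40 N, if the wrist force passes 120 N, or if a joint passes its speed limit or range.

ROBOT

A 6-joint arm with a two-finger parallel gripper is mounted at the origin on a cart in front of the work surface, level with it; the furniture and walls round the work are solid. World frame = base frame: x ahead of the robot, y to its left, z up, the work surface at z = 0. Lengths are in mm, angles in rad, forces in N, time in s.
With the tool pointing down it reaches from about 350 to 975 mm from the base axis. Payload 7.1 kg.
Tool frame: the origin (TCP) lies on the mounting face of the last link; the fingertips stand 182 mm ahead of it and the grasp point (between the pads) lies 163 mm ahead of it (ctrl.finger_overhang is the distance from the TCP to the fingertips, in mm); z points along the fingers, y is the direction in which the jaws open and shut (so a half turn about z gives the same grasp; the last joint's range is limited). The gripper opens to 88 mm and grips with 3 to 60 N. Pads are 20 mm wide; open, the fingers measure 115 mm over their backs; the gripper's body (75 mm by 178 mm) begins 61 mm behind the grasp point.
Start: joints at [1.177, 0.423, 1.63, -0, 1.089, -0.019], TCP at [228.772, 581.61, 404.675] pointing down, gripper open.
Joint ranges: [-3, 3], [-0.9, 2.11], [0.09, 2.58], [-1.31, 4.45], [0.11, 2.69], [-2.54, 2.54]. Speed limits (rad/s): [2.39, 2.39, 3.01, 3.14, 3.14, 3.14].

INTERFACE

Orientations are given as a rotation vector (axis times angle).
In Python, from workcell import ctrl, viewer, recognise gives the robot as it stands.
- The arm moves only by the shell command python3 -m handwheel 'ROWS'. ROWS is JSON, a list of rows, each an object of numbers: "gripper": the closure, from 0 (fully open) to 1 (shut); "tx", "ty", "tz": the shift along the tool's x, y, z in m; "rx", "ry", "rz": the turn, a rotation vector about the tool's x, y, z in degrees. In form: [{"gripper": .., "tx": .., "ty": .., "tz": .., "rx": .., "ry": .., "rz": ..}, ...]. A call has 1 to 8 rows; each row shifts and turns the commanded pose from where the row before left it, along the tool's axes as they then stand; what a row does not reach is not made up. A row lasts 1/8 s, in which the tool goes at most 62.5 mm and 10.7 degrees, less where a joint would pass 70% of its speed; a pose out of reach is approached as far as the arm can. A call with a gripper value outside its range is refused whole. The fingers move at their own pace and stop on an object; the grip force is fixed at half the most. Time passes only in rows, so rows that do not move let the fingers close. It gives the time, the measured TCP pose, the force and the opening at its end, in the units of the state.
- ctrl.get_obs(): the state, without advancing time (a new reading comes with each control period).
- viewer.get_image(name): name is "side" or "top"; returns a dict with "image" (384x512x3 uint8, red, green, blue), "range_z" (384x512 float32, mm along the optical axis (not along the pixel's ray), 0 where there is no reading), "vfov" (degrees; the focal length in pixels is half the picture's height over the tangent of half this angle, whatever the lens; pixels are square), "cx", "cy" (the principal point, pixels), "k1" (the pictures are not rectified: a ray, as slopes to the right and down, at radius r is drawn at 1 + k1 r^2 times it, then the intrinsics apply), "extrinsics" (4x4, takes a point from world to camera coordinates). Camera axes: x right, y up, looking along -z (the intrinsics and any distortion apply to the point x, -y, -z); pixel columns grow to the right and rows downward; lengths in mm; the calibration is good to about 2 mm. A picture is of the moment at which its call begins.
- ctrl.close_job(): hands the job in, once; it reports no verdict.
Trained networks look in a picture, given as the dict that the camera call returned (one of the last four; its "shot" number tells which), for a name from the list of things; names that differ only in an ending like _2 or _b are one class to them, and where a whole thing is asked for, a point or a joint stands for the part that bears it (a point fixed in the world has none). Each returns a list of dicts, best first, with "p" (0 to 1); they miss things now and then, are a little off and sometimes report something else, mostly with a low value. They report only what shows in the picture. A call takes as long as a camera call.
- recognise(picture, name): "xy" ([column, row] as shares, 0 to 1, of the picture: columns of its width, rows of its height, amid what is visible of it).
The state is a dict: "t": time; "qpos": joint angles; "qvel": joint speeds; "joint_torque": joint torques, N m; "ee_pos": TCP position; "orientation": TCP orientation; "ft_force": force on the tool from outside, world axes, zero at the start; "moment": the same for the moment, N m; "width": finger opening in mm.
Only numpy, scipy, OpenCV 4.12 (cv2) and the standard library are available. Lean on these libraries where they do the work, as an engineer would, in place of code of your own. Each camera call takes 0.05 s, during which the arm holds its last target.

## Working session

There is one attempt and no reset: what is moved stays moved. The work goes in short steps, Python scripts to look and compute and a shell command to move; the robot and the scene stay as the last step left them, time stands still between calls to the robot, and variables do not carry over. Pictures are saved under pics/ and viewed, and the job is handed in when it is done.

```bash
ls; mkdir -p pics
cat > h.py <<'E'
import numpy as np, cv2
from workcell import ctrl, viewer, recognise
def cam(p):
    H,W=p["image"].shape[:2]; f=H/2/np.tan(np.radians(p["vfov"])/2)
    return f,p["cx"],p["cy"],p["k1"],np.array(p["extrinsics"])
def rays(p,uv):
    f,cx,cy,k1,E=cam(p); uv=np.atleast_2d(np.asarray(uv,float))
    d=(uv-[cx,cy])/f; s=d.copy()
    for _ in range(20): s=d/(1+k1*(s**2).sum(1,keepdims=True))
    return s
def cloud(p):
    H,W=p["image"].shape[:2]; f,cx,cy,k1,E=cam(p)
    vv,uu=np.mgrid[:H,:W]; s=rays(p,np.c_[uu.ravel(),vv.ravel()])
    z=p["range_z"].ravel(); P=np.c_[s[:,0]*z,-s[:,1]*z,-z]
    Ei=np.linalg.inv(E); Q=P@Ei[:3,:3].T+Ei[:3,3]; Q[z<=0]=np.nan
    return Q.reshape(H,W,3)
def toz(p,uv,z):
    f,cx,cy,k1,E=cam(p); s=rays(p,uv); Ei=np.linalg.inv(E)
    d=np.c_[s[:,0],-s[:,1],-np.ones(len(s))]@Ei[:3,:3].T; o=Ei[:3,3]
    return o+d*((z-o[2])/d[:,2])[:,None]
def save(p,n): cv2.imwrite("pics/"+n+".png",p["image"][...,::-1])
E
python3 - <<'E'
from h import *
o=ctrl.get_obs(); print(o)
for n in("side","top"):
    p=viewer.get_image(n); save(p,n+"0"); C=cloud(p); np.savez("pics/"+n+"0.npz",C=C,im=p["image"])
    print(n,p["vfov"],p["cx"],p["cy"],p["k1"],np.round(np.linalg.inv(p["extrinsics"])[:3,3]))
    for k in "board_middle mat_top stand_top cast_big_mid cast_small_mid jar_mid pair_mid drop_bottle_mid burs_mid".split():
        for r in recognise(p,k)[:2]:
            u,v=r["xy"][0]*512,r["xy"][1]*384
            print(k,round(r["p"],2),round(u),round(v),np.round(C[min(383,int(v)),min(511,int(u))]))
E
```

```text
pics
{'t': 0.0, 'qpos': array([ 1.17701314e+00,  4.23798272e-01,  1.63068019e+00, -6.26341661e-05,
        1.08859736e+00, -1.90022646e-02]), 'qvel': array([ 0.0004559 ,  0.00036188,  0.00056021,  0.00125231, -0.00014905,
        0.0004128 ]), 'joint_torque': array([ 1.34336118e-03, -5.44638097e+01, -2.73667198e+01,  6.45095645e-02,
        2.27883953e-02, -1.64749131e-04]), 'ee_pos': array([228.66972712, 581.36576938, 403.9319289 ]), 'orientation': array([-5.85173583e-01, -3.08635747e+00,  2.29798765e-03]), 'ft_force': array([-0.01892952, -0.19899051, -0.02418463]), 'moment': array([ 0.04580322, -0.02864971,  0.01386658]), 'width': 87.72784393949881}
side 51.40782844818503 258.79040340515115 190.955927997642 -0.0154025234045583 [  -1. -830.  884.]
board_middle 0.56 264 212 [ 527. -120.   14.]
mat_top 0.54 266 214 [ 522. -137.   26.]
stand_top 0.94 309 262 [ 499. -360.   33.]
cast_big_mid 0.47 265 198 [559. -81.  26.]
jar_mid 0.55 248 190 [518. -47.  57.]
pair_mid 0.83 274 213 [ 522. -170.   56.]
drop_bottle_mid 0.68 331 204 [ 731. -206.    4.]
burs_mid 0.56 330 231 [ 638. -297.   15.]
top 54.34927129016476 252.9493275665641 192.2692306125331 -0.03688387631669142 [ 372.  -68. 1117.]
board_middle 0.68 258 186 [585. -89.   6.]
board_middle 0.59 236 203 [522. -26.  52.]
mat_top 0.78 167 208 [510. 182.   3.]
stand_top 0.65 348 208 [ 522. -352.   29.]
cast_big_mid 0.59 257 196 [550. -83.  29.]
cast_small_mid 0.72 168 209 [507. 182.   6.]
cast_small_mid 0.51 330 243 [ 419. -300.   20.]
jar_mid 0.81 236 201 [527. -23.  53.]
pair_mid 0.81 285 200 [ 537. -164.   54.]
drop_bottle_mid 0.47 164 207 [510. 191.   6.]
drop_bottle_mid 0.46 299 148 [ 699. -206.   36.]
burs_mid 0.72 327 170 [ 637. -295.    9.]
burs_mid 0.2 284 200 [ 534. -161.   54.]
```

Run:
```python
import cv2
a=cv2.imread("pics/top0.png"); cv2.imwrite("pics/top0z.png",cv2.resize(a[120:280,120:390],None,fx=2.9,fy=2.9,interpolation=cv2.INTER_CUBIC))
a=cv2.imread("pics/side0.png"); cv2.imwrite("pics/side0z.png",cv2.resize(a[110:310,180:400],None,fx=2.9,fy=2.9,interpolation=cv2.INTER_CUBIC))
```

```text
(no output)
```

View pics/top0z.png

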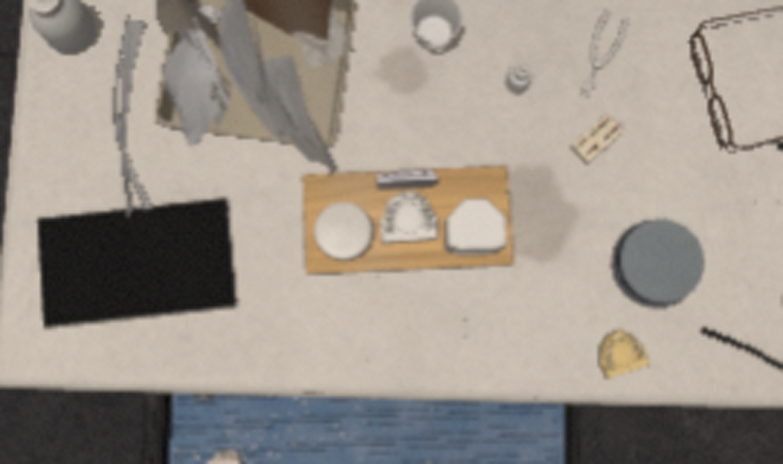

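View pics/side0z.png

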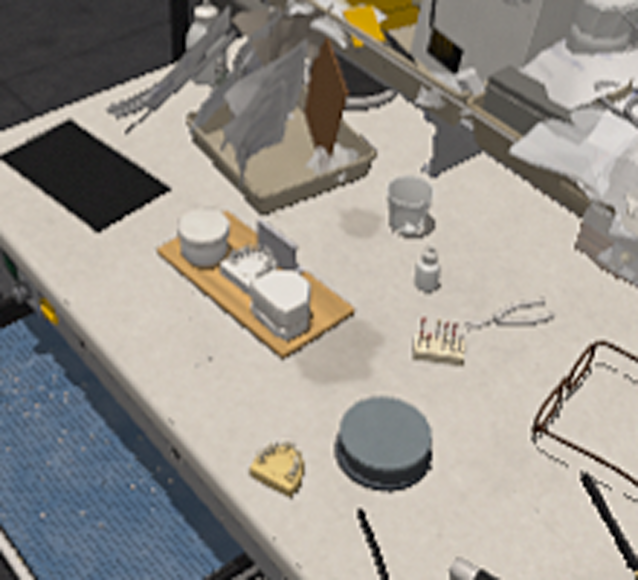

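The zoomed top view shows the mat at far left, then the board with the jar (left), white cast (middle) and pair (right). The stand is at right, with the yellow cast in front of it to its left. Next I measure them precisely from the depth data.

Run:
```python
from h import *
Ct=np.load("pics/top0.npz"); Cs=np.load("pics/side0.npz")
def sel(D,x,y,z,col=None):
    C=D["C"].reshape(-1,3); im=D["im"].reshape(-1,3).astype(int)
    m=(abs(C[:,0]-x[0])<x[1])&(abs(C[:,1]-y[0])<y[1])&(C[:,2]>z[0])&(C[:,2]<z[1])
    if col is not None: m&=col(im)
    return C[m]
def rep(n,P):
    r=cv2.minAreaRect(P[:,:2].astype(np.float32)); 
    print(n,len(P),"mean",P.mean(0).round(1),"zmed",np.median(P[:,2]).round(1),"rect",np.round(r[0],1),np.round(r[1],1),round(r[2],1))
for nm,D in(("top",Ct),("side",Cs)):
    print(nm)
    rep("bench",sel(D,(400,40),(-100,60),(-20,20)))
    rep("jar",sel(D,(523,50),(-20,45),(46,70)))
    rep("pair",sel(D,(523,50),(-160,45),(47,70)))
    rep("big",sel(D,(545,28),(-87,32),(25,46)))
    rep("plate",sel(D,(590,25),(-87,40),(40,70)))
    rep("small",sel(D,(420,45),(-305,45),(10,50)))
    rep("smallY",sel(D,(420,45),(-305,45),(3,50),lambda i:(i[:,0]-i[:,2]>50)))
    rep("stand",sel(D,(505,60),(-355,60),(24,50)))
    rep("board",sel(D,(530,90),(-87,140),(4,18),lambda i:(i[:,0]-i[:,2]>40)))
    rep("mat",sel(D,(510,100),(182,130),(-10,20),lambda i:i.max(1)<40))
    rep("drop",sel(D,(705,40),(-206,30),(15,70)))
    rep("burs",sel(D,(637,40),(-295,40),(8,70)))
```

```text
top
bench 985 mean [404.  -99.9  -1.1] zmed -0.9 rect [404.3 -99.7] [119.2  71.4] 89.9
jar 308 mean [532.5 -29.5  50.8] zmed 50.8 rect [532.4 -29.9] [55.9 55. ] 2.6
pair 299 mean [ 540.6 -162.    52.5] zmed 52.5 rect [ 541.8 -162.4] [49.3 55.1] 1.3
big 214 mean [550.5 -93.4  30.1] zmed 28.6 rect [549.5 -87.9] [45.8 61.8] 1.0
plate 59 mean [585.6 -91.9  52.1] zmed 53.2 rect [580.  -92.7] [19.7 55.4] 6.6
small 196 mean [ 418.9 -314.8   16.8] zmed 15.8 rect [ 421.4 -314.3] [42.4 48.4] 20.3
smallY 173 mean [ 419.4 -315.2   16.3] zmed 15.7 rect [ 422.4 -315.2] [41.2 46.2] 19.8
stand 671 mean [ 513.3 -353.6   31.1] zmed 31.1 rect [ 513.3 -354.1] [83.3 86. ] 1.6
board 1323 mean [554.  -92.    9.4] zmed 9.4 rect [553.  -94.7] [104.8 214.2] 4.4
mat 2249 mean [500.9 183.5   3.2] zmed 3.2 rect [501.5 183.8] [107.4 193. ] 7.8
drop 64 mean [ 701.3 -206.6   35.5] zmed 32.4 rect [ 701.9 -207. ] [23.8 19.5] 87.7
burs 141 mean [ 643.2 -291.5   16.1] zmed 13.7 rect [ 644.6 -292.3] [25.  52.4] 42.0
side
bench 750 mean [ 400.5 -102.    -0.5] zmed 0.6 rect [ 404.2 -100. ] [ 71.6 119.1] 0.5
jar 190 mean [
[... 197 characters left out ...]
[548.2 -84.3] [45. 68.] 11.2
plate 80 mean [585.6 -95.8  50.2] zmed 50.7 rect [578.9 -95.8] [24.3 57. ] 1.4
small 220 mean [ 418.7 -319.3   18.5] zmed 17.6 rect [ 421.4 -318.7] [42.  46.7] 16.9
smallY 189 mean [ 416.  -322.2   15.9] zmed 16.7 rect [ 421.3 -318.7] [41.7 46.7] 16.9
stand 659 mean [ 513.1 -357.7   33. ] zmed 33.1 rect [ 514.9 -355.9] [85.9 84.1] 35.0
board 686 mean [ 544.7 -116.2   10.9] zmed 11.1 rect [553.5 -97.4] [107.7 215.7] 3.9
mat 1054 mean [500.5 173.7   5.3] zmed 5.3 rect [501.9 179.1] [115.3 196.5] 7.4
drop 78 mean [ 701.3 -213.9   34.2] zmed 32.1 rect [ 702.1 -213.7] [20.5 24.9] 40.6
burs 157 mean [ 643.4 -296.5   19.6] zmed 15.7 rect [ 644.4 -294.4] [27.1 50.3] 43.2
```

```bash
cat >> h.py <<'E'
def go(x,y,z,ang):
    """deltas from measured pose to grasp point (x,y,z), tool y at world angle ang deg (rotate first, then shift)"""
    from scipy.spatial.transform import Rotation as Ro
    o=ctrl.get_obs(); R=Ro.from_rotvec(o["orientation"]).as_matrix()
    cur=np.degrees(np.arctan2(R[1,1],R[0,1])); rz=(cur-ang+180)%360-180
    g=o["ee_pos"]+R[:,2]*163
    a=np.radians(ang); Y=np.array([np.cos(a),np.sin(a),0]); Z=np.array([0,0,-1.]); X=np.cross(Y,Z)
    d=np.array([x,y,z])-g
    print(f"t={o['t']:.2f} g={g.round(1)} ang={cur:.1f} tilt={np.degrees(np.arccos(-R[2,2])):.2f} w={o['width']:.1f} F={np.round(o['ft_force'],1)} rz={rz:.1f} T=({d@X:.1f},{d@Y:.1f},{d@Z:.1f})mm q6={o['qpos'][5]:.2f}")
E
python3 - <<'E'
from h import *
for f in("top","side"):
    C=np.load(f"pics/{f}0.npz")["C"].reshape(-1,3)
    for x0 in range(340,760,40):
        print(x0,[ (lambda s:int(np.nanmax(s[:,2])) if len(s) else -9)(C[(abs(C[:,0]-x0-20)<20)&(abs(C[:,1]-y0-20)<20)]) for y0 in range(320,-480,-40)])
go(532,-31,200,4.1)
E
```

```text
340 [-1, 3, 2, 6, 2, 2, 2, 5, 3, 2, 3, 1, 3, 2, 3, 2, 3, 3, 4, 0]
380 [3, 5, 6, 5, 3, 5, 4, 5, 4, 4, 4, 5, 6, 5, 4, 4, 27, 23, 3, 6]
420 [1, 4, 8, 7, 8, 6, 6, 7, 5, 4, 4, 3, 4, 5, 3, 4, 27, 28, 15, 18]
460 [1, 4, 10, 8, 8, 7, 7, 5, 13, 14, 10, 5, 5, 5, 4, 6, 35, 36, 36, 5]
500 [1, 6, 8, 8, 88, 11, 10, 5, 14, 56, 55, 30, 55, 57, 12, 5, 34, 36, 35, 5]
540 [1, 4, 7, 8, 89, 61, 8, 4, 13, 158, 53, 43, 56, 57, 12, 5, 6, 35, 35, 5]
580 [1, 3, 3, 36, 81, 47, 47, 4, 162, 154, 57, 58, 30, 14, 5, 4, 15, 5, 6, 6]
620 [0, 4, 4, 60, 125, 94, 161, 160, 162, 141, 4, 3, 5, 3, 5, 42, 42, 6, 4, 43]
660 [3, 4, 5, 70, 157, 178, 158, 157, 143, 39, 3, 7, 4, 31, 49, 4, 16, 6, 4, 43]
700 [1, 79, 106, 5, 157, 172, 156, 155, 53, 80, 5, 49, 51, 35, 59, 5, 10, 5, 5, 41]
740 [2, 104, 130, 4, 4, 167, 182, 150, 131, 130, 4, 144, 50, 4, 176, 179, 8, 12, 188, 210]
340 [-2, 5, 4, 2, 3, 2, 4, 3, 4, 3, 3, 3, 2, 4, 4, 2, 5, 2, 4, 3]
380 [2, 6, 6, 7, 5, 5, 6, 7, 6, 6, 7, 5, 5, 4, 5, 5, 29, 24, 6, 5]
420 [0, 5, 8, 9, 7, 10, 10, 5, 6, 6, 6, 5, 5, 5, 4, 4, 29, 30, 14, 19]
460 [0, 6, 9, 8, 11, 9, 9, 8, 13, 15, 12, 9, 5, 5, 5, 5, 34, 36, 37, 5]
500 [1, 7, 10, 8, 88, 11, 9, 5, 11, 58, 57, 32, 58, 59, 13, 5, 36, 37, 37, 10]
540 [0, 6, 6, 8, 89, 9, 8, 7, 0, 163, 56, 44, 57, 57, 13, 6, 30, 36, 37, 5]
580 [1, 6, 5, 4, 88, 5, 5, 7, 162, 165, 59, 58, 56, 14, 13, 5, 7, 5, 5, 5]
620 [2, 6, 2, 61, 133, 90, 160, 163, 161, 160, 5, 5, 6, 4, 5, 46, 44, 6, 4, 43]
660 [0, 6, 4, 71, 157, 177, 160, 160, 161, 41, 6, 6, 6, 6, 49, 5, 16, 5, 6, 44]
700 [0, 79, 105, 75, 153, 173, 159, 161, 44, 75, 6, 52, 53, 32, 61, 6, 13, 5, 4, 43]
740 [-9, 97, 130, -9, -9, 167, 178, 159, 133, 131, 6, 52, 51, 7, 173, 185, 11, 11, 187, 212]
t=1.00 g=[228.8 581.6 241.7] ang=68.5 tilt=0.00 w=88.1 F=[-0.5  0.2  0.3] rz=64.4 T=(-632.7,258.6,41.7)mm q6=-0.02
```

Run:
```python
from h import *
for f in("top","side"):
    D=np.load(f"pics/{f}0.npz"); C=D["C"]
    q=C.reshape(-1,3)
    m=(q[:,2]>65)&(q[:,0]<660)&(q[:,0]>480)&(abs(q[:,1]-20)<80)
    s=q[m]; print(f,m.sum())
    for x0 in range(500,660,10):
        t=s[(s[:,0]>=x0)&(s[:,0]<x0+10)]
        if len(t): print(x0,len(t),"y",t[:,1].min().round(),t[:,1].max().round(),"z",t[:,2].min().round(),t[:,2].max().round())
    m=(q[:,2]>25)&(q[:,0]<640)&(q[:,0]>440)&(abs(q[:,1]-180)<110)
    print("mat side",q[m].round()[::4].tolist())
```

```text
top 403
560 2 y -20.0 -20.0 z 157.0 159.0
570 8 y -24.0 -17.0 z 134.0 155.0
580 11 y -24.0 -14.0 z 129.0 155.0
590 18 y -18.0 -4.0 z 69.0 150.0
600 32 y -13.0 29.0 z 65.0 162.0
610 56 y -7.0 34.0 z 65.0 162.0
620 64 y -1.0 100.0 z 67.0 163.0
630 75 y 4.0 99.0 z 89.0 158.0
640 69 y 7.0 97.0 z 70.0 161.0
650 68 y 13.0 100.0 z 68.0 161.0
mat side [[640.0, 88.0, 158.0], [637.0, 87.0, 150.0], [636.0, 82.0, 142.0], [640.0, 97.0, 116.0], [635.0, 81.0, 135.0], [638.0, 95.0, 115.0], [633.0, 81.0, 131.0], [637.0, 102.0, 106.0], [634.0, 88.0, 119.0], [638.0, 110.0, 88.0], [633.0, 95.0, 110.0], [640.0, 127.0, 70.0], [637.0, 110.0, 84.0], [631.0, 95.0, 106.0], [628.0, 181.0, 98.0], [636.0, 118.0, 75.0], [631.0, 103.0, 94.0], [634.0, 196.0, 60.0], [637.0, 129.0, 58.0], [633.0, 115.0, 73.0], [628.0, 100.0, 95.0], [627.0, 185.0, 81.0], [639.0, 148.0, 37.0], [636.0, 134.0, 47.0], [632.0, 119.0, 67.0], [627.0, 104.0, 88.0], [626.0, 190.0, 69.0], [637.0, 143.0, 30.0], [632.0, 126.0, 55.0], [628.0, 112.0, 70.0], [637.0, 106.0, 36.0], [629.0, 198.0, 47.0], [631.0, 131.0, 46.0], [628.0, 117.0, 60.0], [633
[... 1896 characters left out ...]
 [574.0, 181.0, 77.0], [594.0, 187.0, 66.0], [618.0, 200.0, 48.0], [634.0, 101.0, 97.0], [555.0, 177.0, 83.0], [574.0, 183.0, 72.0], [597.0, 187.0, 60.0], [620.0, 196.0, 45.0], [540.0, 171.0, 89.0], [561.0, 181.0, 74.0], [579.0, 184.0, 65.0], [606.0, 188.0, 52.0], [630.0, 101.0, 91.0], [556.0, 178.0, 74.0], [572.0, 180.0, 66.0], [611.0, 197.0, 39.0], [559.0, 179.0, 67.0], [605.0, 194.0, 39.0], [599.0, 191.0, 39.0], [585.0, 182.0, 47.0], [578.0, 177.0, 48.0], [628.0, 118.0, 61.0], [626.0, 122.0, 55.0], [622.0, 116.0, 56.0], [622.0, 122.0, 48.0], [637.0, 126.0, 34.0], [635.0, 111.0, 40.0], [635.0, 104.0, 40.0], [636.0, 99.0, 38.0], [636.0, 94.0, 37.0], [632.0, 88.0, 33.0], [633.0, 71.0, 39.0]]
```

```bash
cat >> h.py <<'E'
from scipy.spatial.transform import Rotation as Ro
def go(x,y,z,ang,tilt=0):
    o=ctrl.get_obs(); R=Ro.from_rotvec(o["orientation"]).as_matrix()
    a=np.radians(ang); Y=np.array([np.cos(a),np.sin(a),0]); Z=np.array([0,0,-1.]); X=np.cross(Y,Z)
    Rt=np.c_[X,Y,Z]@Ro.from_rotvec([0,np.radians(tilt),0]).as_matrix()
    rv=np.degrees(Ro.from_matrix(R.T@Rt).as_rotvec())
    cur=np.degrees(np.arctan2(R[1,1],R[0,1])); g=o["ee_pos"]+R[:,2]*163
    d=np.array([x,y,z])-Rt[:,2]*163-o["ee_pos"]
    print(f"t={o['t']:.2f} g={g.round(1)} ang={cur:.1f} tilt={np.degrees(np.arccos(-R[2,2])):.1f} w={o['width']:.1f} F={np.round(o['ft_force'],1)} rot={rv.round(1)} T={(Rt.T@d).round(1)} Tcur={(R.T@d).round(1)} q={o['qpos'].round(2)}")
E
python3 -m handwheel '[{"rz":9.2},{"rz":9.2},{"rz":9.2},{"rz":9.2},{"rz":9.2},{"rz":9.2},{"rz":9.2}]'
python3 -c "
from h import *
go(480,-60,240,4.1,0)"
```

```text
t=1.00 g=[228.8 581.6 241.7] ang=68.5 tilt=0.0 w=88.1 F=[-0.5  0.2  0.3] rot=[ 0.  -0.  64.4] T=[-657.9  204.7    1.7] Tcur=[-468.7 -505.1    1.7] q=[ 1.18  0.42  1.63  0.    1.09 -0.02]$[0]: bad value
```

```bash
python3 -m handwheel '[{"gripper":0,"tx":0,"ty":0,"tz":0,"rx":0,"ry":0,"rz":9.2},{"gripper":0,"tx":0,"ty":0,"tz":0,"rx":0,"ry":0,"rz":9.2},{"gripper":0,"tx":0,"ty":0,"tz":0,"rx":0,"ry":0,"rz":9.2},{"gripper":0,"tx":0,"ty":0,"tz":0,"rx":0,"ry":0,"rz":9.2},{"gripper":0,"tx":0,"ty":0,"tz":0,"rx":0,"ry":0,"rz":9.2},{"gripper":0,"tx":0,"ty":0,"tz":0,"rx":0,"ry":0,"rz":9.2},{"gripper":0,"tx":0,"ty":0,"tz":0,"rx":0,"ry":0,"rz":9.2}]'
python3 -c "
from h import *
go(480,-60,240,4.1,0)"
```

```text
t: 1.88
ee_pos: [228.7, 581.6, 404.7]
orientation: [-2.146, -2.294, -0.0]
ft_force: [0.0, -0.1, 0.3]
width: 88.1
t=1.88 g=[228.7 581.6 241.7] ang=3.8 tilt=0.0 w=88.1 F=[ 0.  -0.1  0.3] rot=[-0.  -0.  -0.3] T=[-658.   204.7    1.7] Tcur=[-657.   207.9    1.7] q=[1.18 0.42 1.63 0.   1.09 1.11]
```

```bash
python3 -m handwheel '[{"gripper":0,"tx":-0.047,"ty":0.015,"tz":0,"rx":0,"ry":0,"rz":0},{"gripper":0,"tx":-0.047,"ty":0.015,"tz":0,"rx":0,"ry":0,"rz":0},{"gripper":0,"tx":-0.047,"ty":0.015,"tz":0,"rx":0,"ry":0,"rz":0},{"gripper":0,"tx":-0.047,"ty":0.015,"tz":0,"rx":0,"ry":0,"rz":0},{"gripper":0,"tx":-0.047,"ty":0.015,"tz":0,"rx":0,"ry":0,"rz":0},{"gripper":0,"tx":-0.047,"ty":0.015,"tz":0,"rx":0,"ry":0,"rz":0},{"gripper":0,"tx":-0.047,"ty":0.015,"tz":0,"rx":0,"ry":0,"rz":0},{"gripper":0,"tx":-0.047,"ty":0.015,"tz":0,"rx":0,"ry":0,"rz":0}]'
python3 -m handwheel '[{"gripper":0,"tx":-0.047,"ty":0.015,"tz":0,"rx":0,"ry":0,"rz":0},{"gripper":0,"tx":-0.047,"ty":0.015,"tz":0,"rx":0,"ry":0,"rz":0},{"gripper":0,"tx":-0.047,"ty":0.015,"tz":0,"rx":0,"ry":0,"rz":0},{"gripper":0,"tx":-0.047,"ty":0.015,"tz":0,"rx":0,"ry":0,"rz":0},{"gripper":0,"tx":-0.047,"ty":0.015,"tz":0,"rx":0,"ry":0,"rz":0},{"gripper":0,"tx":-0.047,"ty":0.015,"tz":0,"rx":0,"ry":0,"rz":0},{"gripper":0,"tx":0,"ty":0,"tz":0,"rx":0,"ry":9,"rz":0},{"gripper":0,"tx":0,"ty":0,"tz":0,"rx":0,"ry":9,"rz":0}]'
python3 -m handwheel '[{"gripper":0,"tx":0,"ty":0,"tz":0,"rx":0,"ry":9,"rz":0},{"gripper":0,"tx":0,"ty":0,"tz":0,"rx":0,"ry":9,"rz":0},{"gripper":0,"tx":0,"ty":0,"tz":0,"rx":0,"ry":0,"rz":0}]'
python3 -c "
from h import *
go(533,-31,150,4.1,36);go(533,-31,45,4.1,36)"
```

```text
t: 2.88
ee_pos: [375.9, 213.8, 405.0]
orientation: [2.14, 2.3, 0.001]
ft_force: [0.4, -0.0, 0.3]
width: 88.1
t: 3.88
ee_pos: [485.8, -60.2, 404.9]
orientation: [-1.971, -2.116, -0.318]
ft_force: [-0.6, 0.2, -0.9]
width: 87.7
t: 4.25
ee_pos: [485.6, -60.3, 404.2]
orientation: [-1.788, -1.918, -0.579]
ft_force: [0.1, -0.3, -0.4]
width: 87.8
t=4.25 g=[478.7  35.2 272.3] ang=4.0 tilt=36.0 w=87.8 F=[ 0.1 -0.3 -0.4] rot=[-0.   0.  -0.1] T=[-128.5   49.4   57.8] Tcur=[-128.4   49.6   57.9] q=[-0.29  0.29  1.9   0.61  1.27 -0.65]
t=4.25 g=[478.7  35.2 272.3] ang=4.0 tilt=36.0 w=87.8 F=[ 0.1 -0.3 -0.4] rot=[-0.   0.  -0.1] T=[-190.3   49.4  142.8] Tcur=[-190.1   49.7  142.9] q=[-0.29  0.29  1.9   0.61  1.27 -0.65]
```

```bash
python3 -m handwheel '[{"gripper":0,"tx":-0.038,"ty":0.01,"tz":0,"rx":0,"ry":0,"rz":0},{"gripper":0,"tx":-0.038,"ty":0.01,"tz":0,"rx":0,"ry":0,"rz":0},{"gripper":0,"tx":-0.038,"ty":0.01,"tz":0,"rx":0,"ry":0,"rz":0},{"gripper":0,"tx":-0.038,"ty":0.01,"tz":0,"rx":0,"ry":0,"rz":0},{"gripper":0,"tx":-0.038,"ty":0.01,"tz":0,"rx":0,"ry":0,"rz":0},{"gripper":0,"tx":0,"ty":0,"tz":0.03,"rx":0,"ry":0,"rz":0},{"gripper":0,"tx":0,"ty":0,"tz":0.03,"rx":0,"ry":0,"rz":0},{"gripper":0,"tx":0,"ty":0,"tz":0.0,"rx":0,"ry":0,"rz":0}]'
python3 - <<'E'
from h import *
go(533,-31.5,45,4.1,36)
p=viewer.get_image("top"); save(p,"top1"); p=viewer.get_image("side"); save(p,"side1")
a=cv2.imread("pics/top1.png"); b=cv2.imread("pics/side1.png")
cv2.imwrite("pics/c1.png",np.hstack([cv2.resize(a[100:260,160:360],(400,320)),cv2.resize(b[110:270,180:380],(400,320))]))
E
```

```text
t: 5.25
ee_pos: [543.4, -172.9, 243.2]
orientation: [-1.784, -1.919, -0.575]
ft_force: [-0.5, -0.5, 0.8]
width: 88.1
t=5.25 g=[535.8 -77.6 111.2] ang=4.3 tilt=35.9 w=88.1 F=[-0.5 -0.5  0.8] rot=[-0.3  0.1 -0. ] T=[-1.7 -0.2 80.7] Tcur=[-1.7  0.1 80.7] q=[-0.44  0.65  1.77  0.59  1.14 -0.88]
```

View pics/c1.png

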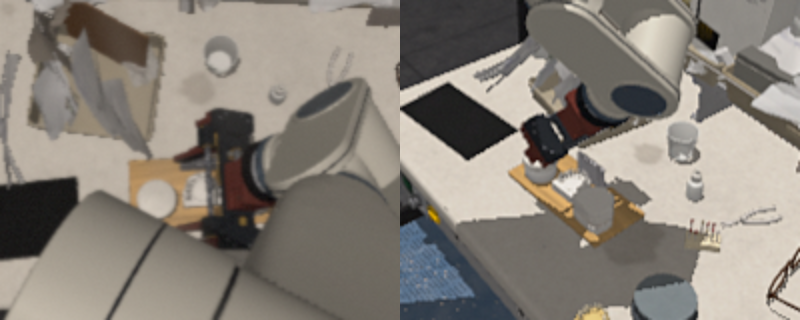

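The left (top) view shows the tilted gripper lined up with the jar lid (≈155,200) and clear of the overhanging grey blade (≈140,150). I advance along the tool axis.

```bash
python3 -m handwheel '[{"gripper":0,"tx":-0.002,"ty":0,"tz":0.025,"rx":0,"ry":0,"rz":0},{"gripper":0,"tx":0,"ty":0,"tz":0.025,"rx":0,"ry":0,"rz":0},{"gripper":0,"tx":0,"ty":0,"tz":0.02,"rx":0,"ry":0,"rz":0},{"gripper":0,"tx":0,"ty":0,"tz":0.011,"rx":0,"ry":0,"rz":0},{"gripper":0,"tx":0,"ty":0,"tz":0,"rx":0,"ry":0,"rz":0}]'
python3 -c "
from h import *
go(533,-31.5,45,4.1,36)"
python3 -m handwheel '[{"gripper":1,"tx":0,"ty":0,"tz":0,"rx":0,"ry":0,"rz":0},{"gripper":1,"tx":0,"ty":0,"tz":0,"rx":0,"ry":0,"rz":0},{"gripper":1,"tx":0,"ty":0,"tz":0,"rx":0,"ry":0,"rz":0},{"gripper":1,"tx":0,"ty":0,"tz":0,"rx":0,"ry":0,"rz":0},{"gripper":1,"tx":0,"ty":0,"tz":0,"rx":0,"ry":0,"rz":0},{"gripper":1,"tx":0,"ty":0,"tz":0,"rx":0,"ry":0,"rz":0}]'
python3 -c "
from h import *
go(533,-31.5,95,4.1,36)"
```

```text
t: 5.98
ee_pos: [540.7, -128.0, 177.6]
orientation: [-1.785, -1.92, -0.58]
ft_force: [0.3, -0.2, 0.8]
width: 87.8
t=5.97 g=[533.7 -32.5  45.7] ang=4.2 tilt=36.0 w=87.8 F=[ 0.3 -0.2  0.8] rot=[-0.1 -0.   0. ] T=[ 0.4 -0.8  1.2] Tcur=[ 0.4 -0.8  1.2] q=[-0.38  0.74  1.82  0.68  1.01 -0.94]
t: 6.72
ee_pos: [540.8, -128.4, 178.0]
orientation: [-1.786, -1.92, -0.581]
ft_force: [0.3, -2.1, 3.5]
width: 56.3
t=6.72 g=[534.  -32.9  46.1] ang=4.1 tilt=36.0 w=56.3 F=[ 0.3 -2.1  3.5] rot=[0. 0. 0.] T=[ 29.9  -0.8 -38.7] Tcur=[ 29.8  -0.8 -38.7] q=[-0.38  0.74  1.82  0.68  1.01 -0.94]
```

```bash
python3 -m handwheel '[{"gripper":1,"tx":0.006,"ty":0,"tz":-0.008,"rx":0,"ry":0,"rz":0},{"gripper":1,"tx":0.008,"ty":0,"tz":-0.011,"rx":0,"ry":0,"rz":0},{"gripper":1,"tx":0.008,"ty":0,"tz":-0.011,"rx":0,"ry":0,"rz":0},{"gripper":1,"tx":0.008,"ty":0,"tz":-0.011,"rx":0,"ry":0,"rz":0},{"gripper":1,"tx":0,"ty":-0.02,"tz":0,"rx":0,"ry":0,"rz":0},{"gripper":1,"tx":0,"ty":-0.03,"tz":0,"rx":0,"ry":0,"rz":0},{"gripper":1,"tx":0,"ty":-0.03,"tz":0,"rx":0,"ry":0,"rz":0},{"gripper":1,"tx":0,"ty":-0.015,"tz":0,"rx":0,"ry":0,"rz":0}]'
python3 - <<'E'
from h import *
# mat slots
th=np.radians(7.6); M=np.array([501.7,181.5]); R=np.array([[np.cos(th),-np.sin(th)],[np.sin(th),np.cos(th)]])
j=M+R@[-20,-48]; q=M+R@[-20,48]; print(j,q)
go(j[0],j[1],90,4.1,36); go(j[0],j[1],40.5,4.1,36)
E
```

```text
t: 7.72
ee_pos: [444.8, -134.9, 229.2]
orientation: [-1.786, -1.919, -0.58]
ft_force: [0.5, -0.4, -1.1]
width: 56.1
[488.22399593 131.27652626] [475.52738246 226.43321813]
t=7.72 g=[437.9 -39.3  97.3] ang=4.1 tilt=36.0 w=56.1 F=[ 0.5 -0.4 -1.1] rot=[-0. -0. -0.] T=[130.5  62.4 103.8] Tcur=[130.5  62.4 103.8] q=[-0.46  0.57  2.01  0.64  1.01 -1.  ]
t=7.72 g=[437.9 -39.3  97.3] ang=4.1 tilt=36.0 w=56.1 F=[ 0.5 -0.4 -1.1] rot=[-0. -0. -0.] T=[101.4  62.4 143.9] Tcur=[101.4  62.4 143.8] q=[-0.46  0.57  2.01  0.64  1.01 -1.  ]
```

```bash
python3 -m handwheel '[{"gripper":1,"tx":0.0163,"ty":0.0078,"tz":0.013,"rx":0,"ry":0,"rz":0},{"gripper":1,"tx":0.0163,"ty":0.0078,"tz":0.013,"rx":0,"ry":0,"rz":0},{"gripper":1,"tx":0.0163,"ty":0.0078,"tz":0.013,"rx":0,"ry":0,"rz":0},{"gripper":1,"tx":0.0163,"ty":0.0078,"tz":0.013,"rx":0,"ry":0,"rz":0},{"gripper":1,"tx":0.0163,"ty":0.0078,"tz":0.013,"rx":0,"ry":0,"rz":0},{"gripper":1,"tx":0.0163,"ty":0.0078,"tz":0.013,"rx":0,"ry":0,"rz":0},{"gripper":1,"tx":0.0163,"ty":0.0078,"tz":0.013,"rx":0,"ry":0,"rz":0},{"gripper":1,"tx":0.0163,"ty":0.0078,"tz":0.013,"rx":0,"ry":0,"rz":0}]'
python3 -m handwheel '[{"gripper":1,"tx":-0.01,"ty":0,"tz":0.0137,"rx":0,"ry":0,"rz":0},{"gripper":1,"tx":-0.01,"ty":0,"tz":0.0137,"rx":0,"ry":0,"rz":0},{"gripper":1,"tx":-0.005,"ty":0,"tz":0.007,"rx":0,"ry":0,"rz":0},{"gripper":1,"tx":0,"ty":0,"tz":0,"rx":0,"ry":0,"rz":0}]'
python3 - <<'E'
from h import *
go(488.2,131.3,40.1,4.1,36)
p=viewer.get_image("side"); save(p,"side2");save(viewer.get_image("top"),"top2")
a=cv2.imread("pics/top2.png"); b=cv2.imread("pics/side2.png")
cv2.imwrite("pics/c2.png",np.hstack([cv2.resize(a[100:260,100:300],(400,320)),cv2.resize(b[110:270,130:330],(400,320))]))
E
```

```text
t: 8.72
ee_pos: [496.9, 36.5, 221.5]
orientation: [-1.786, -1.92, -0.581]
ft_force: [-0.1, 0.4, -0.5]
width: 56.1
t: 9.22
ee_pos: [495.7, 35.3, 177.5]
orientation: [-1.787, -1.917, -0.579]
ft_force: [0.2, -0.4, -0.9]
width: 56.3
t=9.22 g=[488.6 130.9  45.6] ang=4.1 tilt=36.0 w=56.3 F=[ 0.2 -0.4 -0.9] rot=[-0.1 -0.  -0.1] T=[-2.8 -0.7  4.7] Tcur=[-2.8 -0.6  4.7] q=[-0.1   0.68  2.    0.91  0.83 -0.93]
```

View pics/c2.png

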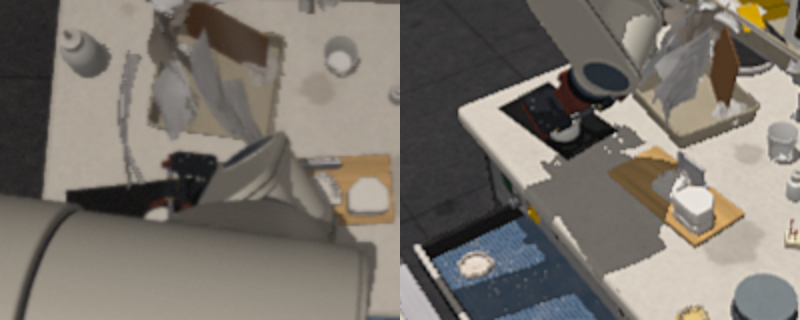

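The jar hangs upright just over the right half of the mat (right view, ≈568,130). I lower it the last 5 mm, release and retreat along the tool axis.

```bash
python3 -m handwheel '[{"gripper":1,"tx":-0.0015,"ty":0,"tz":0.0025,"rx":0,"ry":0,"rz":0},{"gripper":1,"tx":-0.001,"ty":0,"tz":0.0015,"rx":0,"ry":0,"rz":0},{"gripper":1,"tx":0,"ty":0,"tz":0,"rx":0,"ry":0,"rz":0}]'
python3 -c "
from h import *
go(488.2,131.3,40.1,4.1,36)"
```

```text
t: 9.7
ee_pos: [496.1, 36.1, 173.9]
orientation: [-1.786, -1.919, -0.58]
ft_force: [-0.9, 0.4, -1.3]
width: 56.3
t=9.70 g=[489.2 131.7  42. ] ang=4.1 tilt=36.0 w=56.3 F=[-0.9  0.4 -1.3] rot=[-0. -0.  0.] T=[-1.4 -1.1  1.4] Tcur=[-1.4 -1.1  1.4] q=[-0.1   0.69  1.99  0.91  0.82 -0.94]
```

```bash
python3 -m handwheel '[{"gripper":1,"tx":-0.0008,"ty":0,"tz":0.001,"rx":0,"ry":0,"rz":0},{"gripper":1,"tx":-0.0006,"ty":0,"tz":0.0008,"rx":0,"ry":0,"rz":0},{"gripper":1,"tx":0,"ty":0,"tz":0,"rx":0,"ry":0,"rz":0}]'
python3 -c "
from h import *
go(488.2,131.3,40.1,4.1,36)"
```

```text
t: 10.07
ee_pos: [496.2, 36.0, 171.9]
orientation: [-1.785, -1.919, -0.581]
ft_force: [-0.8, -2.2, 4.9]
width: 56.5
t=10.07 g=[489.3 131.6  40.1] ang=4.1 tilt=36.0 w=56.5 F=[-0.8 -2.2  4.9] rot=[-0. -0.  0.] T=[-0.1 -1.1 -0.1] Tcur=[-0.1 -1.1 -0.1] q=[-0.1   0.69  1.99  0.92  0.82 -0.94]
```

```bash
python3 -m handwheel '[{"gripper":0,"tx":0,"ty":0,"tz":0,"rx":0,"ry":0,"rz":0},{"gripper":0,"tx":0,"ty":0,"tz":0,"rx":0,"ry":0,"rz":0},{"gripper":0,"tx":0,"ty":0,"tz":0,"rx":0,"ry":0,"rz":0},{"gripper":0,"tx":0,"ty":0,"tz":0,"rx":0,"ry":0,"rz":0},{"gripper":0,"tx":0,"ty":0,"tz":-0.03,"rx":0,"ry":0,"rz":0},{"gripper":0,"tx":0,"ty":0,"tz":-0.04,"rx":0,"ry":0,"rz":0},{"gripper":0,"tx":0,"ty":0,"tz":-0.04,"rx":0,"ry":0,"rz":0},{"gripper":0,"tx":0,"ty":0,"tz":-0.04,"rx":0,"ry":0,"rz":0}]'
python3 -c "
from h import *
go(542.5,-163.5,130,4.1,0)"
```

```text
t: 11.08
ee_pos: [502.3, -52.6, 293.9]
orientation: [-1.786, -1.919, -0.58]
ft_force: [0.5, 0.3, -0.9]
width: 88.0
t=11.07 g=[495.4  42.9 162. ] ang=4.1 tilt=36.0 w=88.0 F=[ 0.5  0.3 -0.9] rot=[ -0. -36.   0.] T=[-113.5   32.2    0.9] Tcur=[-92.3  32.1 -66. ] q=[-0.27  0.48  1.94  0.68  1.07 -0.78]
```

```bash
python3 -m handwheel '[{"gripper":0,"tx":0,"ty":-0.035,"tz":-0.02,"rx":0,"ry":0,"rz":0},{"gripper":0,"tx":0,"ty":-0.035,"tz":-0.02,"rx":0,"ry":0,"rz":0},{"gripper":0,"tx":0,"ty":0,"tz":0,"rx":0,"ry":-9,"rz":0},{"gripper":0,"tx":0,"ty":0,"tz":0,"rx":0,"ry":-9,"rz":0},{"gripper":0,"tx":0,"ty":0,"tz":0,"rx":0,"ry":-9,"rz":0},{"gripper":0,"tx":0,"ty":0,"tz":0,"rx":0,"ry":-9,"rz":0},{"gripper":0,"tx":0,"ty":0,"tz":0,"rx":0,"ry":0,"rz":0}]'
python3 - <<'E'
from h import *
go(542.5,-163.5,130,4.1,0)
for n in ("top","side"):
    p=viewer.get_image(n); save(p,n+"3"); C=cloud(p).reshape(-1,3)
    for nm,c in(("jar",(489,131)),("pair",(542,-163))):
        m=(abs(C[:,0]-c[0])<45)&(abs(C[:,1]-c[1])<38)&(C[:,2]>(38 if nm=="jar" else 47))&(C[:,2]<62)
        if m.sum()>20:
            P=C[m]; print(n,nm,m.sum(),P.mean(0).round(1),np.round(cv2.minAreaRect(P[:,:2].astype(np.float32)),1) if 0 else cv2.minAreaRect(P[:,:2].astype(np.float32)))
a=cv2.imread("pics/top3.png"); b=cv2.imread("pics/side3.png")
cv2.imwrite("pics/c3.png",np.hstack([cv2.resize(a[100:260,100:300],(400,320)),cv2.resize(b[110:270,130:330],(400,320))]))
E
```

```text
t: 11.95
ee_pos: [434.1, -79.6, 325.4]
orientation: [-2.137, -2.302, -0.001]
ft_force: [1.1, 0.3, -0.1]
width: 88.0
t=11.95 g=[434.1 -79.5 162.4] ang=4.2 tilt=0.1 w=88.0 F=[ 1.1  0.3 -0.1] rot=[-0.  -0.1  0.1] T=[-91.4 102.1  32.4] Tcur=[-91.7 101.9  32.3] q=[-0.21  0.28  2.08  0.    0.78 -0.28]
top jar 309 [487.5 131.7  45.1] ((488.2435302734375, 132.0535888671875), (56.1515998840332, 54.45081329345703), 48.55827713012695)
top pair 239 [ 545.2 -162.5   52.6] ((544.8944091796875, -162.4254150390625), (44.670589447021484, 55.37482833862305), 0.34694480895996094)
side pair 234 [ 539.8 -166.7   53.7] ((543.614501953125, -164.04034423828125), (51.634010314941406, 60.234710693359375), 1.505671501159668)
```

View pics/c3.png

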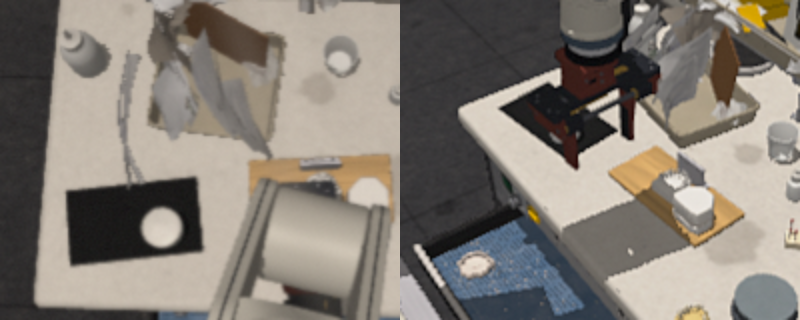

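The jar stands upright on the mat (left view, ≈162,228). Next is the pair.

```bash
python3 -m handwheel '[{"gripper":0,"tx":-0.023,"ty":0.0255,"tz":0,"rx":0,"ry":0,"rz":0},{"gripper":0,"tx":-0.023,"ty":0.0255,"tz":0,"rx":0,"ry":0,"rz":0},{"gripper":0,"tx":-0.023,"ty":0.0255,"tz":0.01,"rx":0,"ry":0,"rz":0},{"gripper":0,"tx":-0.022,"ty":0.0255,"tz":0.022,"rx":0,"ry":0,"rz":0},{"gripper":0,"tx":0,"ty":0,"tz":0.03,"rx":0,"ry":0,"rz":0},{"gripper":0,"tx":0,"ty":0,"tz":0.02,"rx":0,"ry":0,"rz":0},{"gripper":0,"tx":0,"ty":0,"tz":0,"rx":0,"ry":0,"rz":0}]'
python3 -c "
from h import *
go(542.8,-163.3,42,4.1,0)"
```

```text
t: 12.92
ee_pos: [541.8, -164.1, 241.5]
orientation: [-2.138, -2.295, 0.0]
ft_force: [0.0, 0.4, 0.3]
width: 87.8
t=12.93 g=[ 541.2 -163.6   78.5] ang=4.1 tilt=0.3 w=87.8 F=[0.  0.4 0.3] rot=[-0.2 -0.2 -0. ] T=[ 0.7  1.  36.5] Tcur=[ 0.6  1.2 36.5] q=[-0.32  0.57  1.85  0.    0.72 -0.39]
```

```bash
python3 -m handwheel '[{"gripper":0,"tx":0,"ty":0.001,"tz":0.02,"rx":0,"ry":0,"rz":0},{"gripper":0,"tx":0,"ty":0,"tz":0.0165,"rx":0,"ry":0,"rz":0},{"gripper":0,"tx":0,"ty":0,"tz":0,"rx":0,"ry":0,"rz":0},{"gripper":1,"tx":0,"ty":0,"tz":0,"rx":0,"ry":0,"rz":0},{"gripper":1,"tx":0,"ty":0,"tz":0,"rx":0,"ry":0,"rz":0},{"gripper":1,"tx":0,"ty":0,"tz":0,"rx":0,"ry":0,"rz":0},{"gripper":1,"tx":0,"ty":0,"tz":0,"rx":0,"ry":0,"rz":0},{"gripper":1,"tx":0,"ty":0,"tz":0,"rx":0,"ry":0,"rz":0}]'
python3 -m handwheel '[{"gripper":1,"tx":0,"ty":0,"tz":0,"rx":0,"ry":0,"rz":0},{"gripper":1,"tx":0,"ty":0,"tz":0,"rx":0,"ry":0,"rz":0}]'
python3 -c "
from h import *
go(542.5,-163.5,42,4.1,0)"
```

```text
t: 13.92
ee_pos: [543.8, -163.8, 207.1]
orientation: [2.139, 2.3, 0.0]
ft_force: [-0.3, 0.5, 3.4]
width: 51.5
t: 14.18
ee_pos: [543.8, -163.8, 207.1]
orientation: [2.14, 2.3, 0.0]
ft_force: [-0.5, 0.8, 5.0]
width: 51.6
t=14.18 g=[ 543.9 -163.8   44.1] ang=4.1 tilt=0.0 w=51.6 F=[-0.5  0.8  5. ] rot=[0. 0. 0.] T=[ 0.4 -1.3  2.1] Tcur=[ 0.4 -1.3  2.1] q=[-0.31  0.63  1.85  0.    0.66 -0.39]
```

```bash
python3 -m handwheel '[{"gripper":1,"tx":0,"ty":0,"tz":-0.012,"rx":0,"ry":0,"rz":0},{"gripper":1,"tx":0,"ty":0,"tz":-0.024,"rx":0,"ry":0,"rz":0},{"gripper":1,"tx":0,"ty":0,"tz":-0.024,"rx":0,"ry":0,"rz":0},{"gripper":1,"tx":0,"ty":-0.015,"tz":-0.012,"rx":0,"ry":0,"rz":0},{"gripper":1,"tx":0,"ty":-0.03,"tz":0,"rx":0,"ry":0,"rz":0},{"gripper":1,"tx":0,"ty":-0.03,"tz":0,"rx":0,"ry":0,"rz":0},{"gripper":1,"tx":0.01,"ty":-0.025,"tz":0,"rx":0,"ry":0,"rz":0},{"gripper":1,"tx":0.02,"ty":0,"tz":0,"rx":0,"ry":0,"rz":0}]'
python3 -c "
from h import *
go(475.5,226.4,80,4.1,0)"
```

```text
t: 15.18
ee_pos: [438.6, -140.9, 278.4]
orientation: [-2.14, -2.296, 0.002]
ft_force: [0.6, 0.1, -1.5]
width: 51.8
t=15.18 g=[ 438.1 -140.7  115.4] ang=4.0 tilt=0.2 w=51.8 F=[ 0.6  0.1 -1.5] rot=[-0.2 -0.1 -0.1] T=[363.7  63.1  35.4] Tcur=[363.8  62.6  35.6] q=[-0.34  0.4   2.07 -0.    0.68 -0.41]
```

```bash
python3 -m handwheel '[{"gripper":1,"tx":0.03,"ty":0,"tz":0,"rx":0,"ry":0,"rz":0},{"gripper":1,"tx":0.034,"ty":0,"tz":0,"rx":0,"ry":0,"rz":0},{"gripper":1,"tx":0.034,"ty":0,"tz":0,"rx":0,"ry":0,"rz":0},{"gripper":1,"tx":0.034,"ty":0,"tz":0,"rx":0,"ry":0,"rz":0},{"gripper":1,"tx":0.034,"ty":0,"tz":0,"rx":0,"ry":0,"rz":0},{"gripper":1,"tx":0.034,"ty":0.013,"tz":0,"rx":0,"ry":0,"rz":0},{"gripper":1,"tx":0.034,"ty":0.01,"tz":0,"rx":0,"ry":0,"rz":0},{"gripper":1,"tx":0.034,"ty":0.01,"tz":0,"rx":0,"ry":0,"rz":0}]'
python3 -m handwheel '[{"gripper":1,"tx":0.034,"ty":0.01,"tz":0,"rx":0,"ry":0,"rz":0},{"gripper":1,"tx":0.034,"ty":0.01,"tz":0,"rx":0,"ry":0,"rz":0},{"gripper":1,"tx":0.028,"ty":0.01,"tz":0.01,"rx":0,"ry":0,"rz":0},{"gripper":1,"tx":0,"ty":0,"tz":0.02,"rx":0,"ry":0,"rz":0},{"gripper":1,"tx":0,"ty":0,"tz":0,"rx":0,"ry":0,"rz":0}]'
python3 - <<'E'
from h import *
go(475.5,226.4,38.1,4.1,0)
save(viewer.get_image("side"),"side4");save(viewer.get_image("top"),"top4")
a=cv2.imread("pics/top4.png"); b=cv2.imread("pics/side4.png")
cv2.imwrite("pics/c4.png",np.hstack([cv2.resize(a[100:260,100:300],(400,320)),cv2.resize(b[110:270,130:330],(400,320))]))
E
```

```text
t: 16.18
ee_pos: [454.3, 129.2, 278.6]
orientation: [-2.14, -2.299, 0.002]
ft_force: [-0.6, -0.0, -2.2]
width: 51.5
t: 16.8
ee_pos: [476.8, 225.9, 247.4]
orientation: [-2.138, -2.299, 0.007]
ft_force: [-0.1, -0.3, -1.7]
width: 51.7
t=16.80 g=[476.2 225.6  84.4] ang=4.2 tilt=0.3 w=51.7 F=[-0.1 -0.3 -1.7] rot=[-0.2  0.1  0.1] T=[ 0.6 -1.3 46.3] Tcur=[ 0.7 -1.1 46.3] q=[ 0.42  0.52  1.93 -0.    0.69  0.35]
```

View pics/c4.png

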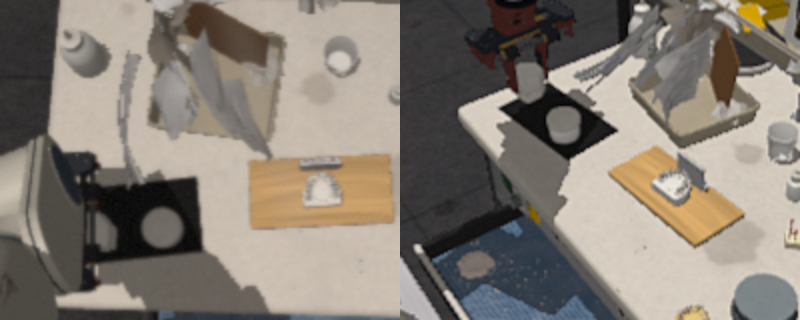

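The pair is held over the left half of the mat (right view, ≈530,85), with the jar beside it at ≈563,125. The white cast now stands free on the board.

```bash
python3 -m handwheel '[{"gripper":1,"tx":0,"ty":-0.001,"tz":0.02,"rx":0,"ry":0,"rz":0},{"gripper":1,"tx":0,"ty":0,"tz":0.015,"rx":0,"ry":0,"rz":0},{"gripper":1,"tx":0,"ty":0,"tz":0.007,"rx":0,"ry":0,"rz":0},{"gripper":1,"tx":0,"ty":0,"tz":0.002,"rx":0,"ry":0,"rz":0},{"gripper":1,"tx":0,"ty":0,"tz":0,"rx":0,"ry":0,"rz":0}]'
python3 - <<'E'
from h import *
go(475.5,226.4,38.1,4.1,0)
C=cloud(viewer.get_image("top")); im=0
q=C.reshape(-1,3); I=viewer.get_image("top")["image"].reshape(-1,3).astype(int)
def rr(n,m): 
    P=q[m]; print(n,m.sum(),P.mean(0).round(1),cv2.minAreaRect(P[:,:2].astype(np.float32)))
bx=(abs(q[:,0]-553)<80)&(abs(q[:,1]+96)<130)
rr("board",bx&(I[:,0]-I[:,2]>40)&(q[:,2]>4)&(q[:,2]<18))
rr("big",(abs(q[:,0]-550)<27)&(abs(q[:,1]+96)<50)&(q[:,2]>20)&(q[:,2]<47))
rr("plate",(q[:,0]>577)&bx&(q[:,2]>45)&(q[:,2]<70)&(q[:,0]<620)&(q[:,1]<-45))
E
```

```text
t: 17.52
ee_pos: [477.5, 226.5, 205.0]
orientation: [2.14, 2.3, 0.0]
ft_force: [0.6, 0.4, -1.2]
width: 51.6
t=17.52 g=[477.5 226.5  42. ] ang=4.1 tilt=0.0 w=51.6 F=[ 0.6  0.4 -1.2] rot=[ 0. -0.  0.] T=[ 0.  -2.   3.9] Tcur=[ 0.  -2.   3.9] q=[0.42 0.6  1.94 0.   0.6  0.35]
board 2007 [549.7 -94.6   9.3] ((553.0895385742188, -94.94225311279297), (104.72071075439453, 214.00123596191406), 4.289685249328613)
big 275 [549.2 -94.5  28.8] ((551.13720703125, -95.08733367919922), (47.73024368286133, 53.47052001953125), 1.91778564453125)
plate 51 [586.4 -92.8  53.4] ((586.952392578125, -91.97501373291016), (6.495253086090088, 55.3813362121582), 4.35781192779541)
```

```bash
python3 -m handwheel '[{"gripper":1,"tx":0,"ty":0,"tz":0.002,"rx":0,"ry":0,"rz":0},{"gripper":1,"tx":0,"ty":0,"tz":0.0015,"rx":0,"ry":0,"rz":0},{"gripper":1,"tx":0,"ty":0,"tz":0.0005,"rx":0,"ry":0,"rz":0},{"gripper":1,"tx":0,"ty":0,"tz":0,"rx":0,"ry":0,"rz":0}]'
python3 -c "
from h import *
go(475.5,226.4,38.1,4.1,0)"
```

```text
t: 18.12
ee_pos: [477.4, 226.5, 201.1]
orientation: [2.14, 2.3, 0.0]
ft_force: [-1.0, -0.7, 3.8]
width: 51.9
t=18.12 g=[477.4 226.5  38.1] ang=4.1 tilt=0.0 w=51.9 F=[-1.  -0.7  3.8] rot=[ 0. -0.  0.] T=[ 0.  -1.9 -0. ] Tcur=[ 0.  -1.9 -0. ] q=[ 0.42  0.61  1.94 -0.    0.59  0.35]
```

```bash
python3 -m handwheel '[{"gripper":0,"tx":0,"ty":0,"tz":0,"rx":0,"ry":0,"rz":0},{"gripper":0,"tx":0,"ty":0,"tz":0,"rx":0,"ry":0,"rz":0},{"gripper":0,"tx":0,"ty":0,"tz":0,"rx":0,"ry":0,"rz":0},{"gripper":0,"tx":0,"ty":0,"tz":0,"rx":0,"ry":0,"rz":0},{"gripper":0,"tx":0,"ty":0,"tz":-0.03,"rx":0,"ry":0,"rz":0},{"gripper":0,"tx":0,"ty":0,"tz":-0.05,"rx":0,"ry":0,"rz":0},{"gripper":0,"tx":0,"ty":0,"tz":-0.05,"rx":0,"ry":0,"rz":0},{"gripper":0,"tx":-0.03,"ty":0,"tz":-0.02,"rx":0,"ry":0,"rz":0}]'
python3 -m handwheel '[{"gripper":0,"tx":-0.045,"ty":0,"tz":0,"rx":0,"ry":0,"rz":0},{"gripper":0,"tx":-0.045,"ty":-0.01,"tz":0,"rx":0,"ry":0,"rz":0},{"gripper":0,"tx":-0.045,"ty":-0.01,"tz":0,"rx":0,"ry":0,"rz":0},{"gripper":0,"tx":-0.045,"ty":-0.01,"tz":0,"rx":0,"ry":0,"rz":0},{"gripper":0,"tx":-0.045,"ty":-0.01,"tz":0,"rx":0,"ry":0,"rz":0},{"gripper":0,"tx":-0.045,"ty":0,"tz":0,"rx":0,"ry":0,"rz":0},{"gripper":0,"tx":-0.03,"ty":0,"tz":0,"rx":0,"ry":0,"rz":10},{"gripper":0,"tx":0,"ty":0,"tz":0,"rx":0,"ry":0,"rz":10}]'
python3 -m handwheel '[{"gripper":0,"tx":0,"ty":0,"tz":0,"rx":0,"ry":0,"rz":10},{"gripper":0,"tx":0,"ty":0,"tz":0,"rx":0,"ry":0,"rz":10},{"gripper":0,"tx":0,"ty":0,"tz":0,"rx":0,"ry":0,"rz":10},{"gripper":0,"tx":0,"ty":0,"tz":0,"rx":0,"ry":0,"rz":10},{"gripper":0,"tx":0,"ty":0,"tz":0,"rx":0,"ry":0,"rz":10},{"gripper":0,"tx":0,"ty":0,"tz":0,"rx":0,"ry":0,"rz":10},{"gripper":0,"tx":0,"ty":0,"tz":0,"rx":0,"ry":0,"rz":10},{"gripper":0,"tx":0,"ty":0,"tz":0,"rx":0,"ry":0,"rz":0}]'
python3 - <<'E'
from h import *
go(553.2,-96,36,-85.9,25)
p=viewer.get_image("top");save(p,"top5")
b=cv2.imread("pics/top5.png")
cv2.imwrite("pics/c5.png",cv2.resize(b[100:260,100:300],(600,480)))
C=cloud(p).reshape(-1,3)
for nm,c in(("jar",(489,131)),("pair",(477,226))):
    m=(abs(C[:,0]-c[0])<45)&(abs(C[:,1]-c[1])<45)&(C[:,2]>38)&(C[:,2]<62)
    P=C[m]; print(nm,m.sum(),P.mean(0).round(1),cv2.minAreaRect(P[:,:2].astype(np.float32)))
E
```

```text
t: 19.12
ee_pos: [480.2, 197.5, 353.8]
orientation: [2.136, 2.301, 0.008]
ft_force: [0.1, 0.3, -0.5]
width: 87.5
t: 20.12
ee_pos: [461.3, -107.4, 350.8]
orientation: [2.515, 1.882, 0.0]
ft_force: [0.1, 1.1, -0.6]
width: 87.5
t: 21.12
ee_pos: [461.1, -105.5, 350.7]
orientation: [-3.139, -0.116, 0.0]
ft_force: [0.4, -0.3, -0.4]
width: 88.2
t=21.12 g=[ 461.1 -105.5  187.7] ang=-85.8 tilt=0.0 w=88.2 F=[ 0.4 -0.3 -0.4] rot=[-0.  25.   0.1] T=[-49.2  -2.9 161.3] Tcur=[ 23.6  -2.9 167. ] q=[-0.25  0.28  2.   -0.    0.86  1.25]
jar 311 [487.3 131.8  44.9] ((487.5958251953125, 132.88458251953125), (55.191688537597656, 55.42405700683594), 2.2003681659698486)
pair 331 [473.5 224.5  46.2] ((475.2522888183594, 224.91372680664062), (51.989986419677734, 60.013919830322266), 1.7932713031768799)
```

View pics/c5.png

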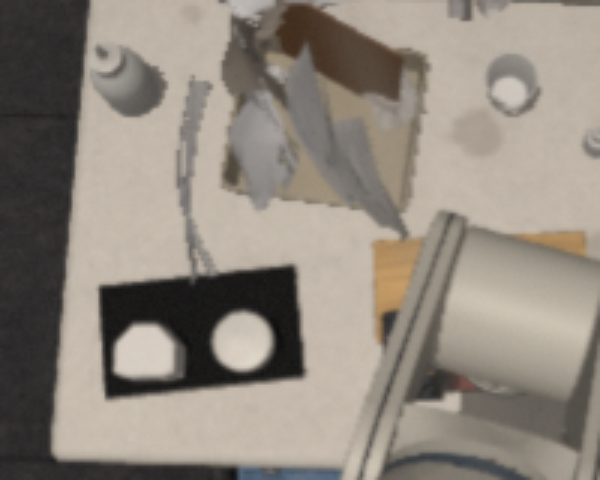

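The pair (≈148,350) and the jar (≈242,340) both stand upright on the mat. I now tilt the tool and go for the white cast.

```bash
python3 -m handwheel '[{"gripper":0,"tx":0,"ty":0,"tz":0,"rx":0,"ry":9,"rz":0},{"gripper":0,"tx":0,"ty":0,"tz":0,"rx":0,"ry":8,"rz":0},{"gripper":0,"tx":0,"ty":0,"tz":0,"rx":0,"ry":8,"rz":0},{"gripper":0,"tx":-0.025,"ty":-0.003,"tz":0,"rx":0,"ry":0,"rz":0},{"gripper":0,"tx":-0.024,"ty":0,"tz":0,"rx":0,"ry":0,"rz":0},{"gripper":0,"tx":0,"ty":0,"tz":0.03,"rx":0,"ry":0,"rz":0},{"gripper":0,"tx":0,"ty":0,"tz":0.04,"rx":0,"ry":0,"rz":0},{"gripper":0,"tx":0,"ty":0,"tz":0.03,"rx":0,"ry":0,"rz":0}]'
python3 - <<'E'
from h import *
go(553.2,-96,36,-85.9,25)
save(viewer.get_image("side"),"side6")
b=cv2.imread("pics/side6.png")
cv2.imwrite("pics/c6.png",cv2.resize(b[90:290,180:380],(600,600)))
E
```

```text
t: 22.18
ee_pos: [459.3, -102.8, 238.3]
orientation: [-3.051, -0.116, -0.676]
ft_force: [0.6, 0.9, -0.0]
width: 87.6
t=22.18 g=[528.  -97.9  90.6] ang=-85.7 tilt=25.0 w=87.6 F=[ 0.6  0.9 -0. ] rot=[0.  0.  0.2] T=[-0.2 -0.  60.2] Tcur=[-0.2 -0.1 60.2] q=[-0.29  0.46  2.17  1.01  0.17  0.24]
```

View pics/c6.png

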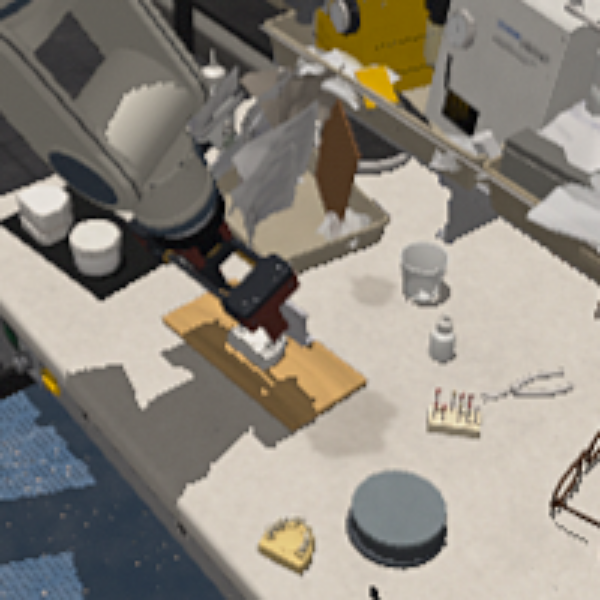

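```bash
python3 -m handwheel '[{"gripper":0,"tx":0,"ty":0,"tz":0,"rx":0,"ry":-4,"rz":0},{"gripper":0,"tx":0,"ty":0,"tz":0,"rx":0,"ry":-4,"rz":0},{"gripper":0,"tx":0,"ty":0,"tz":0,"rx":0,"ry":0,"rz":0}]'
python3 - <<'E'
from h import *
go(549.2,-95.8,36,-85.9,17)
E
```

```text
t: 22.6
ee_pos: [459.3, -102.1, 240.0]
orientation: [-3.083, -0.119, -0.503]
ft_force: [0.0, 0.2, -0.0]
width: 87.5
t=22.60 g=[510.9 -97.6  85.5] ang=-85.6 tilt=18.5 w=87.5 F=[ 0.   0.2 -0. ] rot=[-0.3 -1.5  0.3] T=[26.6  0.1 58.4] Tcur=[25.   0.6 59.1] q=[-0.27  0.46  2.14  0.45  0.26  0.8 ]
```

```bash
python3 -m handwheel '[{"gripper":0,"tx":0.013,"ty":0,"tz":0,"rx":0,"ry":-1,"rz":0},{"gripper":0,"tx":0.013,"ty":0,"tz":0.005,"rx":0,"ry":0,"rz":0},{"gripper":0,"tx":0,"ty":0,"tz":0.02,"rx":0,"ry":0,"rz":0},{"gripper":0,"tx":0,"ty":0,"tz":0.02,"rx":0,"ry":0,"rz":0},{"gripper":0,"tx":0,"ty":0,"tz":0.01,"rx":0,"ry":0,"rz":0},{"gripper":0,"tx":0,"ty":0,"tz":0,"rx":0,"ry":0,"rz":0}]'
python3 - <<'E'
from h import *
go(549.2,-95.8,36,-85.9,17)
E
```

```text
t: 23.35
ee_pos: [500.2, -98.7, 194.5]
orientation: [-3.087, -0.114, -0.474]
ft_force: [0.4, 0.1, 0.6]
width: 88.2
t=23.35 g=[548.9 -94.2  39. ] ang=-85.7 tilt=17.5 w=88.2 F=[0.4 0.1 0.6] rot=[-0.3 -0.5  0.1] T=[0.6 0.6 2.9] Tcur=[0.6 0.6 2.9] q=[-0.24  0.59  2.06  0.46  0.22  0.82]
```

```bash
python3 -m handwheel '[{"gripper":0,"tx":0,"ty":0.001,"tz":0.004,"rx":0,"ry":0,"rz":0},{"gripper":0,"tx":0,"ty":0,"tz":0,"rx":0,"ry":0,"rz":0},{"gripper":1,"tx":0,"ty":0,"tz":0,"rx":0,"ry":0,"rz":0},{"gripper":1,"tx":0,"ty":0,"tz":0,"rx":0,"ry":0,"rz":0},{"gripper":1,"tx":0,"ty":0,"tz":0,"rx":0,"ry":0,"rz":0},{"gripper":1,"tx":0,"ty":0,"tz":0,"rx":0,"ry":0,"rz":0},{"gripper":1,"tx":0,"ty":0,"tz":0,"rx":0,"ry":0,"rz":0},{"gripper":1,"tx":0,"ty":0,"tz":0,"rx":0,"ry":0,"rz":0}]'
python3 - <<'E'
from h import *
go(549.2,-95.8,36,-85.9,17)
E
```

```text
t: 24.35
ee_pos: [501.4, -99.6, 191.2]
orientation: [-3.087, -0.114, -0.475]
ft_force: [-1.9, 1.1, 1.4]
width: 55.6
t=24.35 g=[550.2 -95.2  35.8] ang=-85.7 tilt=17.5 w=55.6 F=[-1.9  1.1  1.4] rot=[-0.3 -0.5  0.1] T=[ 0.4 -0.4 -0.5] Tcur=[ 0.4 -0.4 -0.5] q=[-0.24  0.6   2.06  0.47  0.22  0.81]
```

```bash
python3 -m handwheel '[{"gripper":1,"tx":0.002,"ty":0,"tz":-0.01,"rx":0,"ry":0,"rz":0},{"gripper":1,"tx":0.004,"ty":0,"tz":-0.02,"rx":0,"ry":0,"rz":0},{"gripper":1,"tx":0.004,"ty":0,"tz":-0.02,"rx":0,"ry":0,"rz":0},{"gripper":1,"tx":0.0,"ty":0,"tz":-0.02,"rx":0,"ry":0,"rz":0},{"gripper":1,"tx":-0.01,"ty":0,"tz":-0.02,"rx":0,"ry":0,"rz":0},{"gripper":1,"tx":0,"ty":0.015,"tz":0,"rx":0,"ry":0,"rz":0},{"gripper":1,"tx":0,"ty":0.03,"tz":0,"rx":0,"ry":0,"rz":0},{"gripper":1,"tx":0,"ty":0.03,"tz":0,"rx":0,"ry":0,"rz":0}]'
python3 - <<'E'
from h import *
go(511,-354.3,90,-85.7,17.5)
E
```

```text
t: 25.35
ee_pos: [479.9, -177.5, 277.3]
orientation: [-3.088, -0.115, -0.475]
ft_force: [0.8, 0.6, -1.7]
width: 55.9
t=25.35 g=[ 528.7 -173.2  121.8] ang=-85.7 tilt=17.5 w=55.9 F=[ 0.8  0.6 -1.7] rot=[-0.2  0.  -0.1] T=[-39.4 178.6  21. ] Tcur=[-39.1 178.7  20.3] q=[-0.41  0.43  2.04  0.35  0.43  0.78]
```

```bash
python3 -m handwheel '[{"gripper":1,"tx":-0.005,"ty":0.03,"tz":0,"rx":0,"ry":0,"rz":0},{"gripper":1,"tx":-0.005,"ty":0.03,"tz":0,"rx":0,"ry":0,"rz":0},{"gripper":1,"tx":-0.005,"ty":0.03,"tz":0,"rx":0,"ry":0,"rz":0},{"gripper":1,"tx":-0.006,"ty":0.03,"tz":0.005,"rx":0,"ry":0,"rz":0},{"gripper":1,"tx":-0.006,"ty":0.03,"tz":0.005,"rx":0,"ry":0,"rz":0},{"gripper":1,"tx":-0.006,"ty":0.02,"tz":0.005,"rx":0,"ry":0,"rz":0},{"gripper":1,"tx":-0.006,"ty":0.0085,"tz":0.005,"rx":0,"ry":0,"rz":0},{"gripper":1,"tx":0,"ty":0,"tz":0,"rx":0,"ry":0,"rz":0}]'
python3 - <<'E'
from h import *
go(511,-354.3,58,-85.7,17.5)
save(viewer.get_image("side"),"side7"); save(viewer.get_image("top"),"top7")
a=cv2.imread("pics/top7.png"); b=cv2.imread("pics/side7.png")
cv2.imwrite("pics/c7.png",np.hstack([cv2.resize(a[120:280,240:440],(400,320)),cv2.resize(b[170:330,220:420],(400,320))]))
E
```

```text
t: 26.35
ee_pos: [461.6, -356.8, 244.4]
orientation: [-3.087, -0.112, -0.472]
ft_force: [0.5, 0.5, -0.9]
width: 55.9
t=26.35 g=[ 510.2 -352.3   88.9] ang=-85.8 tilt=17.4 w=55.9 F=[ 0.5  0.5 -0.9] rot=[-0.3  0.1 -0.2] T=[-8.9  1.2 29.6] Tcur=[-8.9  1.4 29.6] q=[-0.73  0.57  1.87  0.45  0.53  0.4 ]
```

View pics/c7.png

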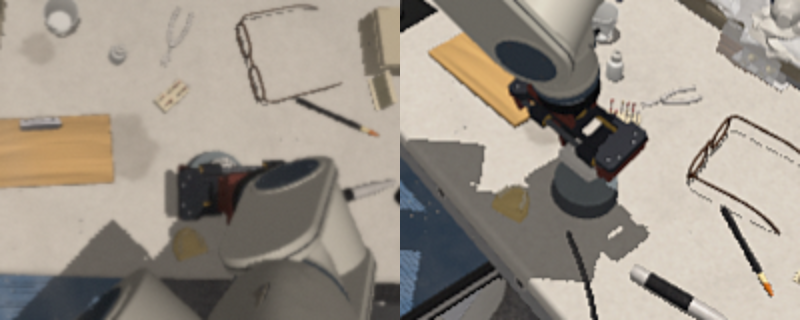

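The white cast hangs above the stand disc (right view, ≈585,180), so I lower it.

```bash
python3 -m handwheel '[{"gripper":1,"tx":-0.004,"ty":0.001,"tz":0.013,"rx":0,"ry":0,"rz":0},{"gripper":1,"tx":-0.003,"ty":0,"tz":0.01,"rx":0,"ry":0,"rz":0},{"gripper":1,"tx":-0.001,"ty":0,"tz":0.0045,"rx":0,"ry":0,"rz":0},{"gripper":1,"tx":0,"ty":0,"tz":0,"rx":0,"ry":0,"rz":0}]'
python3 - <<'E'
from h import *
go(511,-354.3,58,-85.7,17.5)
E
```

```text
t: 26.95
ee_pos: [462.9, -357.6, 215.7]
orientation: [-3.087, -0.114, -0.473]
ft_force: [-0.3, 0.1, -1.1]
width: 55.8
t=26.95 g=[ 511.6 -353.1   60.2] ang=-85.7 tilt=17.4 w=55.8 F=[-0.3  0.1 -1.1] rot=[-0.3  0.1 -0.1] T=[-1.4  0.3  1.9] Tcur=[-1.4  0.3  1.9] q=[-0.73  0.62  1.88  0.49  0.49  0.36]
```

```bash
python3 -m handwheel '[{"gripper":1,"tx":-0.0005,"ty":0.0005,"tz":0.0015,"rx":0,"ry":0,"rz":0},{"gripper":1,"tx":-0.0003,"ty":0,"tz":0.001,"rx":0,"ry":0,"rz":0},{"gripper":1,"tx":0,"ty":0,"tz":0,"rx":0,"ry":0,"rz":0}]'
python3 - <<'E'
from h import *
go(511,-354.3,58,-85.7,17.5)
E
```

```text
t: 27.32
ee_pos: [463.0, -358.4, 213.9]
orientation: [-3.087, -0.114, -0.475]
ft_force: [0.0, 0.4, -0.5]
width: 55.3
t=27.32 g=[ 511.8 -354.1   58.4] ang=-85.7 tilt=17.5 w=55.3 F=[ 0.   0.4 -0.5] rot=[-0.2  0.  -0.1] T=[-0.9 -0.5  0.2] Tcur=[-0.9 -0.5  0.2] q=[-0.73  0.62  1.87  0.49  0.48  0.35]
```

```bash
python3 -m handwheel '[{"gripper":1,"tx":-0.0003,"ty":0,"tz":0.001,"rx":0,"ry":0,"rz":0},{"gripper":1,"tx":0,"ty":0,"tz":0,"rx":0,"ry":0,"rz":0}]'
python3 - <<'E'
from h import *
go(511,-354.3,58,-85.7,17.5)
E
```

```text
t: 27.58
ee_pos: [463.0, -358.4, 213.2]
orientation: [-3.087, -0.114, -0.475]
ft_force: [-2.0, 0.3, 4.0]
width: 55.6
t=27.57 g=[ 511.9 -354.1   57.8] ang=-85.7 tilt=17.5 w=55.6 F=[-2.   0.3  4. ] rot=[-0.2 -0.  -0.1] T=[-0.7 -0.5 -0.5] Tcur=[-0.7 -0.5 -0.5] q=[-0.73  0.62  1.87  0.49  0.48  0.35]
```

```bash
python3 -m handwheel '[{"gripper":0,"tx":0,"ty":0,"tz":0,"rx":0,"ry":0,"rz":0},{"gripper":0,"tx":0,"ty":0,"tz":0,"rx":0,"ry":0,"rz":0},{"gripper":0,"tx":0,"ty":0,"tz":0,"rx":0,"ry":0,"rz":0},{"gripper":0,"tx":0,"ty":0,"tz":0,"rx":0,"ry":0,"rz":0},{"gripper":0,"tx":0,"ty":0,"tz":-0.03,"rx":0,"ry":0,"rz":0},{"gripper":0,"tx":0,"ty":0,"tz":-0.05,"rx":0,"ry":0,"rz":0},{"gripper":0,"tx":0,"ty":-0.02,"tz":-0.04,"rx":0,"ry":0,"rz":0},{"gripper":0,"tx":0,"ty":-0.05,"tz":0,"rx":0,"ry":0,"rz":0}]'
python3 -m handwheel '[{"gripper":0,"tx":0,"ty":-0.05,"tz":0,"rx":0,"ry":0,"rz":0},{"gripper":0,"tx":0,"ty":-0.05,"tz":0,"rx":0,"ry":0,"rz":0},{"gripper":0,"tx":0,"ty":-0.04,"tz":0,"rx":0,"ry":0,"rz":0},{"gripper":0,"tx":0,"ty":0,"tz":0,"rx":0,"ry":0,"rz":0}]'
python3 - <<'E'
from h import *
for n in("top","side"):
    p=viewer.get_image(n); save(p,n+"8"); q=cloud(p).reshape(-1,3); I=p["image"].reshape(-1,3).astype(int)
    def rr(nm,m):
        P=q[m]
        if len(P)>10: print(n,nm,len(P),P.mean(0).round(1),np.median(P[:,2]).round(1),cv2.minAreaRect(P[:,:2].astype(np.float32)))
    s=(abs(q[:,0]-514)<60)&(abs(q[:,1]+355)<60)
    rr("stand",s&(q[:,2]>22)&(q[:,2]<40))
    rr("big",s&(q[:,2]>48)&(q[:,2]<80))
    rr("small",(abs(q[:,0]-420)<40)&(abs(q[:,1]+316)<45)&(q[:,2]>6)&(q[:,2]<45)&(I[:,0]-I[:,2]>25))
go(421.4,-316.5,120,-71.5,17.5)
a=cv2.imread("pics/top8.png"); b=cv2.imread("pics/side8.png")
cv2.imwrite("pics/c8.png",np.hstack([cv2.resize(a[120:280,240:440],(400,320)),cv2.resize(b[170:330,220:420],(400,320))]))
E
```

```text
t: 28.58
ee_pos: [422.3, -293.1, 330.7]
orientation: [-3.091, -0.11, -0.484]
ft_force: [-0.1, -0.3, -0.2]
width: 88.1
t: 29.08
ee_pos: [410.8, -150.0, 328.1]
orientation: [-3.086, -0.119, -0.473]
ft_force: [0.7, 0.1, 1.2]
width: 88.0
top stand 369 [ 512.4 -350.9   31.5] 31.5 ((513.3311767578125, -353.38836669921875), (84.73443603515625, 83.80529022216797), 26.769775390625)
top big 208 [ 513.9 -350.3   52.6] 50.9 ((514.2689819335938, -350.489501953125), (46.099525451660156, 55.28681564331055), 8.589522361755371)
top small 204 [ 419.1 -314.8   16.8] 16.1 ((417.9863586425781, -318.4237976074219), (49.3186149597168, 48.37711715698242), 83.3785171508789)
side stand 333 [ 505.4 -368.8   33. ] 33.1 ((512.5054931640625, -358.2447814941406), (82.05224609375, 84.09708404541016), 42.729366302490234)
side big 273 [ 513.1 -355.3   53.6] 52.4 ((514.9656372070312, -354.1816711425781), (49.66325378417969, 56.665863037109375), 4.521869659423828)
side small 233 [ 417.6 -320.2   17.3] 17.1 ((421.36114501953125, -317.8630065917969), (42.17643356323242, 46.159934997558594), 18.712650299072266)
t=29.18 g=[ 460.7 -147.8  173. ] ang=-85.7 tilt=17.5 w=87.9 F=[ 0.9 -1.1 -1.6] rot=[  4.   -0.1 -13.6] T=[-103.7  158.9   22.9] Tcur=[-63.8 176.8  34.7] q=[-0.42  0.24  2.16  0.32  0.5   0.81]
```

View pics/c8.png

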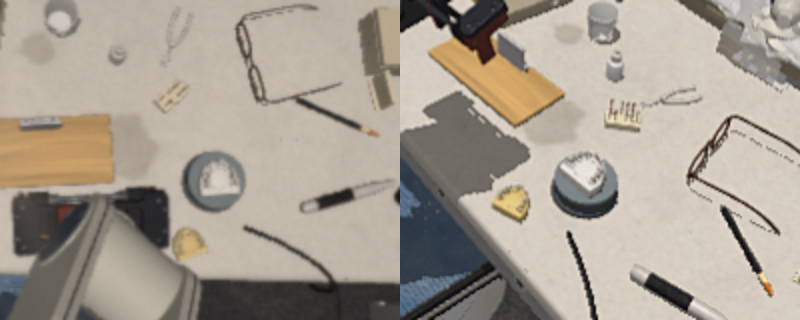

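The white cast stands upright on the stand disc (left view, ≈218,178), about 3 mm off centre and within tolerance. The yellow cast at ≈188,243 is next.

```bash
python3 -m handwheel '[{"gripper":0,"tx":0,"ty":0,"tz":0,"rx":2,"ry":0,"rz":-6.8},{"gripper":0,"tx":0,"ty":0,"tz":0,"rx":2,"ry":0,"rz":-6.8},{"gripper":0,"tx":-0.021,"ty":0.032,"tz":0,"rx":0,"ry":0,"rz":0},{"gripper":0,"tx":-0.021,"ty":0.032,"tz":0.0,"rx":0,"ry":0,"rz":0},{"gripper":0,"tx":-0.021,"ty":0.032,"tz":0.005,"rx":0,"ry":0,"rz":0},{"gripper":0,"tx":-0.021,"ty":0.032,"tz":0.01,"rx":0,"ry":0,"rz":0},{"gripper":0,"tx":-0.021,"ty":0.032,"tz":0.01,"rx":0,"ry":0,"rz":0},{"gripper":0,"tx":0,"ty":0,"tz":0,"rx":0,"ry":0,"rz":0}]'
python3 - <<'E'
from h import *
go(421,-317,26,-71.5,17.5)
E
```

```text
t: 30.18
ee_pos: [373.5, -336.4, 271.7]
orientation: [-3.02, -0.483, -0.465]
ft_force: [-0.5, -0.3, -0.3]
width: 88.2
t=30.18 g=[ 420.1 -321.2  116.3] ang=-71.8 tilt=17.5 w=88.2 F=[-0.5 -0.3 -0.3] rot=[ 0.1 -0.  -0.3] T=[-25.1  -3.3  86.8] Tcur=[-25.1  -3.4  86.7] q=[-0.83  0.45  2.02  0.5   0.6   0.02]
```

```bash
python3 -m handwheel '[{"gripper":0,"tx":-0.007,"ty":-0.003,"tz":0.025,"rx":0,"ry":0,"rz":0},{"gripper":0,"tx":-0.007,"ty":0,"tz":0.025,"rx":0,"ry":0,"rz":0},{"gripper":0,"tx":-0.007,"ty":0,"tz":0.022,"rx":0,"ry":0,"rz":0},{"gripper":0,"tx":-0.003,"ty":0,"tz":0.012,"rx":0,"ry":0,"rz":0},{"gripper":0,"tx":0,"ty":0,"tz":0,"rx":0,"ry":0,"rz":0}]'
python3 - <<'E'
from h import *
go(421,-317,26,-71.5,17.5)
save(viewer.get_image("side"),"side9"); save(viewer.get_image("top"),"top9")
a=cv2.imread("pics/top9.png"); b=cv2.imread("pics/side9.png")
cv2.imwrite("pics/c9.png",np.hstack([cv2.resize(a[170:270,270:395],(400,320)),cv2.resize(b[220:320,230:355],(400,320))]))
E
```

```text
t: 30.8
ee_pos: [375.5, -329.5, 185.0]
orientation: [-3.017, -0.489, -0.464]
ft_force: [0.1, 0.7, 1.0]
width: 88.3
t=30.80 g=[ 421.9 -313.8   29.6] ang=-71.6 tilt=17.5 w=88.3 F=[0.1 0.7 1. ] rot=[-0.  -0.  -0.1] T=[-2.9  2.6  2.8] Tcur=[-2.9  2.6  2.8] q=[-0.81  0.62  2.04  0.69  0.44 -0.19]
```

View pics/c9.png

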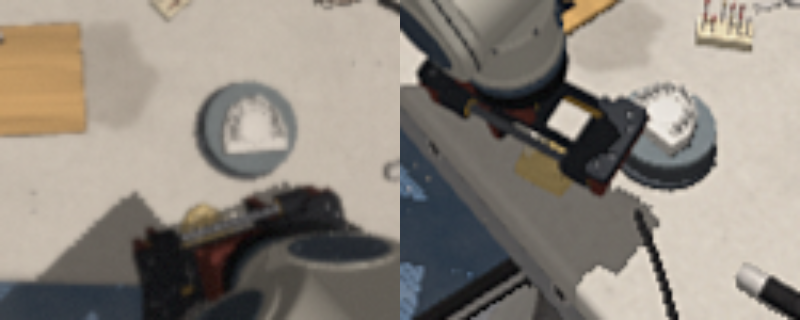

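The fingers straddle the yellow cast (left view, ≈203,215) and sit clear of the stand. I finish the descent and grip.

```bash
python3 -m handwheel '[{"gripper":0,"tx":-0.003,"ty":0.0025,"tz":0.003,"rx":0,"ry":0,"rz":0},{"gripper":0,"tx":0,"ty":0,"tz":0,"rx":0,"ry":0,"rz":0},{"gripper":1,"tx":0,"ty":0,"tz":0,"rx":0,"ry":0,"rz":0},{"gripper":1,"tx":0,"ty":0,"tz":0,"rx":0,"ry":0,"rz":0},{"gripper":1,"tx":0,"ty":0,"tz":0,"rx":0,"ry":0,"rz":0},{"gripper":1,"tx":0,"ty":0,"tz":0,"rx":0,"ry":0,"rz":0},{"gripper":1,"tx":0,"ty":0,"tz":0,"rx":0,"ry":0,"rz":0},{"gripper":1,"tx":0,"ty":0,"tz":0,"rx":0,"ry":0,"rz":0}]'
python3 -m handwheel '[{"gripper":1,"tx":0,"ty":0,"tz":0,"rx":0,"ry":0,"rz":0}]'
python3 - <<'E'
from h import *
go(421,-317,126,-71.5,17.5)
E
```

```text
t: 31.9
ee_pos: [374.4, -332.5, 181.6]
orientation: [-3.018, -0.49, -0.465]
ft_force: [-1.1, 0.2, -0.3]
width: 44.9
t: 32.02
ee_pos: [374.4, -332.6, 181.6]
orientation: [-3.018, -0.49, -0.465]
ft_force: [-0.9, -0.3, 0.4]
width: 44.7
t=32.02 g=[ 421.  -317.1   26.2] ang=-71.6 tilt=17.5 w=44.7 F=[-0.9 -0.3  0.4] rot=[ 0.  -0.  -0.1] T=[ 30.1   0.  -95.2] Tcur=[ 30.2   0.  -95.2] q=[-0.82  0.62  2.04  0.7   0.44 -0.2 ]
```

```bash
python3 -m handwheel '[{"gripper":1,"tx":0.004,"ty":0,"tz":-0.013,"rx":0,"ry":0,"rz":0},{"gripper":1,"tx":0.008,"ty":0,"tz":-0.027,"rx":0,"ry":0,"rz":0},{"gripper":1,"tx":0.009,"ty":0,"tz":-0.03,"rx":0,"ry":0,"rz":0},{"gripper":1,"tx":0.008,"ty":0,"tz":-0.025,"rx":0,"ry":0,"rz":0},{"gripper":1,"tx":0.005,"ty":-0.02,"tz":0,"rx":0,"ry":0,"rz":0},{"gripper":1,"tx":0.005,"ty":-0.03,"tz":0,"rx":0,"ry":0,"rz":0},{"gripper":1,"tx":0.005,"ty":-0.03,"tz":0,"rx":0,"ry":0,"rz":0},{"gripper":1,"tx":0,"ty":-0.02,"tz":0,"rx":0,"ry":0,"rz":0}]'
python3 - <<'E'
from h import *
go(525,-96,120,-85.9,17.5)
E
```

```text
t: 33.02
ee_pos: [354.4, -231.1, 284.5]
orientation: [-3.016, -0.491, -0.462]
ft_force: [-0.3, 0.2, -0.3]
width: 44.9
t=33.02 g=[ 400.6 -215.3  129. ] ang=-71.5 tilt=17.4 w=44.9 F=[-0.3  0.2 -0.3] rot=[-4.4  0.1 13.7] T=[ 122.  -122.6   47.9] Tcur=[147.2 -86.1  55.9] q=[-0.68  0.33  2.19  0.54  0.52  0.11]
```

```bash
python3 -m handwheel '[{"gripper":1,"tx":0,"ty":0,"tz":0,"rx":-2.2,"ry":0,"rz":6.9},{"gripper":1,"tx":0,"ty":0,"tz":0,"rx":-2.2,"ry":0,"rz":6.9},{"gripper":1,"tx":0.02,"ty":-0.02,"tz":0.007,"rx":0,"ry":0,"rz":0},{"gripper":1,"tx":0.02,"ty":-0.02,"tz":0.007,"rx":0,"ry":0,"rz":0},{"gripper":1,"tx":0.02,"ty":-0.02,"tz":0.007,"rx":0,"ry":0,"rz":0},{"gripper":1,"tx":0.02,"ty":-0.02,"tz":0.007,"rx":0,"ry":0,"rz":0},{"gripper":1,"tx":0.02,"ty":-0.02,"tz":0.007,"rx":0,"ry":0,"rz":0},{"gripper":1,"tx":0.02,"ty":-0.02,"tz":0.007,"rx":0,"ry":0,"rz":0}]'
python3 -m handwheel '[{"gripper":1,"tx":0,"ty":0,"tz":0,"rx":0,"ry":0,"rz":0}]'
python3 - <<'E'
from h import *
go(551.5,-96,36.2,-85.9,17.5)
E
```

```text
t: 34.02
ee_pos: [473.9, -103.7, 280.6]
orientation: [-3.093, -0.107, -0.475]
ft_force: [-0.2, 0.1, -0.6]
width: 45.0
t: 34.15
ee_pos: [474.3, -103.6, 280.8]
orientation: [-3.093, -0.112, -0.476]
ft_force: [-0.2, 0.0, -0.7]
width: 45.0
t=34.15 g=[ 523.2 -100.2  125.3] ang=-85.9 tilt=17.5 w=45.0 F=[-0.2  0.  -0.7] rot=[0. 0. 0.] T=[ 0.4 -2.  93.6] Tcur=[ 0.4 -2.1 93.6] q=[-0.27  0.39  2.09  0.27  0.38  1.  ]
```

```bash
python3 -m handwheel '[{"gripper":1,"tx":0,"ty":-0.002,"tz":0.015,"rx":0,"ry":0,"rz":0},{"gripper":1,"tx":0,"ty":0,"tz":0.025,"rx":0,"ry":0,"rz":0},{"gripper":1,"tx":0,"ty":0,"tz":0.025,"rx":0,"ry":0,"rz":0},{"gripper":1,"tx":0,"ty":0,"tz":0.015,"rx":0,"ry":0,"rz":0},{"gripper":1,"tx":0,"ty":0,"tz":0.008,"rx":0,"ry":0,"rz":0},{"gripper":1,"tx":0,"ty":0,"tz":0,"rx":0,"ry":0,"rz":0}]'
python3 - <<'E'
from h import *
go(551.5,-96,36.2,-85.9,17.5)
save(viewer.get_image("side"),"side10")
b=cv2.imread("pics/side10.png")
cv2.imwrite("pics/c10.png",cv2.resize(b[140:270,200:330],(600,600)))
E
```

```text
t: 34.9
ee_pos: [500.1, -101.4, 197.1]
orientation: [-3.094, -0.106, -0.476]
ft_force: [-0.1, 0.2, 0.1]
width: 44.8
t=34.90 g=[548.9 -98.2  41.6] ang=-86.1 tilt=17.5 w=44.8 F=[-0.1  0.2  0.1] rot=[ 0.1  0.  -0.2] T=[ 0.9 -1.7  6. ] Tcur=[ 0.9 -1.8  6. ] q=[-0.25  0.58  2.06  0.43  0.22  0.85]
```

View pics/c10.png

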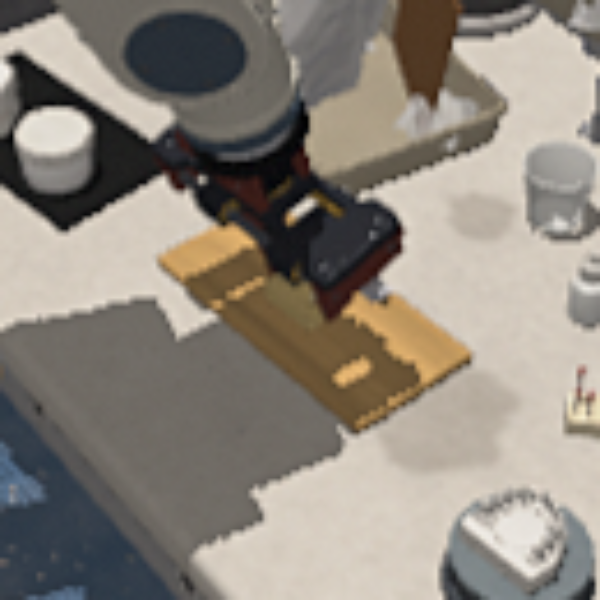

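The yellow cast (≈295,305) is just over the board in front of the plate, and the gripper is clear of the blade. I lower it the rest.

```bash
python3 -m handwheel '[{"gripper":1,"tx":0.001,"ty":-0.0015,"tz":0.003,"rx":0,"ry":0,"rz":0},{"gripper":1,"tx":0,"ty":0,"tz":0.0015,"rx":0,"ry":0,"rz":0},{"gripper":1,"tx":0,"ty":0,"tz":0.001,"rx":0,"ry":0,"rz":0},{"gripper":1,"tx":0,"ty":0,"tz":0,"rx":0,"ry":0,"rz":0}]'
python3 - <<'E'
from h import *
go(551.5,-96,36.2,-85.9,17.5)
E
```

```text
t: 35.45
ee_pos: [502.8, -99.6, 192.6]
orientation: [-3.094, -0.107, -0.477]
ft_force: [1.2, 0.3, -0.5]
width: 45.0
t=35.45 g=[551.8 -96.3  37.2] ang=-86.0 tilt=17.5 w=45.0 F=[ 1.2  0.3 -0.5] rot=[ 0.1 -0.  -0.1] T=[-0.5 -0.1  0.9] Tcur=[-0.5 -0.1  0.9] q=[-0.24  0.6   2.06  0.44  0.22  0.85]
```

```bash
python3 -m handwheel '[{"gripper":1,"tx":-0.0003,"ty":0,"tz":0.001,"rx":0,"ry":0,"rz":0},{"gripper":1,"tx":0,"ty":0,"tz":0.0003,"rx":0,"ry":0,"rz":0},{"gripper":1,"tx":0,"ty":0,"tz":0,"rx":0,"ry":0,"rz":0}]'
python3 - <<'E'
from h import *
go(551.5,-96,36.2,-85.9,17.5)
E
```

```text
t: 35.83
ee_pos: [502.8, -99.6, 191.5]
orientation: [-3.094, -0.107, -0.477]
ft_force: [-2.9, -0.4, 5.1]
width: 44.6
t=35.83 g=[551.9 -96.4  36.1] ang=-86.1 tilt=17.5 w=44.6 F=[-2.9 -0.4  5.1] rot=[ 0.1 -0.  -0.1] T=[-0.2 -0.1 -0.2] Tcur=[-0.2 -0.1 -0.2] q=[-0.24  0.6   2.06  0.44  0.22  0.84]
```

```bash
python3 -m handwheel '[{"gripper":0,"tx":0,"ty":0,"tz":0,"rx":0,"ry":0,"rz":0},{"gripper":0,"tx":0,"ty":0,"tz":0,"rx":0,"ry":0,"rz":0},{"gripper":0,"tx":0,"ty":0,"tz":0,"rx":0,"ry":0,"rz":0},{"gripper":0,"tx":0,"ty":0,"tz":0,"rx":0,"ry":0,"rz":0},{"gripper":0,"tx":0,"ty":0,"tz":-0.03,"rx":0,"ry":0,"rz":0},{"gripper":0,"tx":0,"ty":0,"tz":-0.05,"rx":0,"ry":0,"rz":0},{"gripper":0,"tx":-0.01,"ty":0,"tz":-0.04,"rx":0,"ry":0,"rz":0},{"gripper":0,"tx":-0.03,"ty":0,"tz":-0.02,"rx":0,"ry":0,"rz":0}]'
python3 -m handwheel '[{"gripper":0,"tx":0,"ty":0,"tz":0,"rx":0,"ry":-9,"rz":0},{"gripper":0,"tx":0,"ty":0,"tz":0,"rx":0,"ry":-8.5,"rz":0},{"gripper":0,"tx":0,"ty":0,"tz":0,"rx":0,"ry":0,"rz":-10},{"gripper":0,"tx":0,"ty":0,"tz":0,"rx":0,"ry":0,"rz":-10},{"gripper":0,"tx":0,"ty":0,"tz":0,"rx":0,"ry":0,"rz":-10},{"gripper":0,"tx":0,"ty":0,"tz":0,"rx":0,"ry":0,"rz":-10},{"gripper":0,"tx":0,"ty":0,"tz":0,"rx":0,"ry":0,"rz":-10},{"gripper":0,"tx":0,"ty":0,"tz":0,"rx":0,"ry":0,"rz":-10}]'
python3 - <<'E'
from h import *
go(477.4,226.5,120,4.1,0)
E
```

```text
t: 36.83
ee_pos: [423.3, -105.3, 315.0]
orientation: [-3.094, -0.108, -0.485]
ft_force: [0.6, -0.3, 0.5]
width: 87.6
t: 37.83
ee_pos: [422.7, -105.0, 312.7]
orientation: [2.659, 1.671, 0.0]
ft_force: [-0.1, 0.6, -0.6]
width: 88.0
t=37.83 g=[ 422.8 -105.1  149.7] ang=-25.7 tilt=0.1 w=88.0 F=[-0.1  0.6 -0.6] rot=[  0.    0.  -29.8] T=[326.7  78.2  29.7] Tcur=[322.4 -94.6  29.4] q=[-0.27  0.3   2.1  -0.    0.74  0.18]
```

```bash
python3 -m handwheel '[{"gripper":0,"tx":0,"ty":0,"tz":0,"rx":0,"ry":0,"rz":-10},{"gripper":0,"tx":0,"ty":0,"tz":0,"rx":0,"ry":0,"rz":-10},{"gripper":0,"tx":0,"ty":0,"tz":0,"rx":0,"ry":0,"rz":-9.8},{"gripper":0,"tx":0.04,"ty":0,"tz":0,"rx":0,"ry":0,"rz":0},{"gripper":0,"tx":0.041,"ty":0,"tz":0,"rx":0,"ry":0,"rz":0},{"gripper":0,"tx":0.041,"ty":0,"tz":0,"rx":0,"ry":0,"rz":0},{"gripper":0,"tx":0.041,"ty":0,"tz":0,"rx":0,"ry":0,"rz":0},{"gripper":0,"tx":0.041,"ty":0.02,"tz":0,"rx":0,"ry":0,"rz":0}]'
python3 -m handwheel '[{"gripper":0,"tx":0.041,"ty":0.02,"tz":0,"rx":0,"ry":0,"rz":0},{"gripper":0,"tx":0.041,"ty":0.02,"tz":0,"rx":0,"ry":0,"rz":0},{"gripper":0,"tx":0.04,"ty":0.018,"tz":0.015,"rx":0,"ry":0,"rz":0},{"gripper":0,"tx":0,"ty":0,"tz":0.015,"rx":0,"ry":0,"rz":0},{"gripper":0,"tx":0,"ty":0,"tz":0,"rx":0,"ry":0,"rz":0}]'
python3 - <<'E'
from h import *
go(477.4,226.5,38.1,4.1,0)
for n in("top","side"):
    p=viewer.get_image(n); save(p,n+"11"); q=cloud(p).reshape(-1,3); I=p["image"].reshape(-1,3).astype(int)
    def rr(nm,m):
        P=q[m]
        if len(P)>10: print(n,nm,len(P),P.mean(0).round(1),np.median(P[:,2]).round(1),cv2.minAreaRect(P[:,:2].astype(np.float32)))
    bx=(abs(q[:,0]-553)<80)&(abs(q[:,1]+96)<130)
    rr("board",bx&(I[:,0]-I[:,2]>40)&(q[:,2]>4)&(q[:,2]<16))
    rr("small",(abs(q[:,0]-550)<28)&(abs(q[:,1]+96)<45)&(q[:,2]>20)&(q[:,2]<47))
a=cv2.imread("pics/top11.png"); b=cv2.imread("pics/side11.png")
cv2.imwrite("pics/c11.png",np.hstack([cv2.resize(a[100:260,120:320],(400,320)),cv2.resize(b[110:270,130:330],(400,320))]))
E
```

```text
t: 38.83
ee_pos: [428.4, 101.0, 312.5]
orientation: [2.147, 2.293, -0.002]
ft_force: [1.4, -0.4, 0.4]
width: 87.8
t: 39.45
ee_pos: [478.2, 224.7, 281.0]
orientation: [-2.147, -2.293, 0.006]
ft_force: [0.1, -0.1, 0.1]
width: 87.9
t=39.45 g=[477.7 224.2 118. ] ang=3.8 tilt=0.2 w=87.9 F=[ 0.1 -0.1  0.1] rot=[-0.2  0.1 -0.3] T=[ 1.9 -0.7 79.9] Tcur=[ 2.1 -0.4 79.9] q=[ 0.42  0.47  1.92 -0.    0.76  0.35]
top board 2091 [550.1 -94.6   9.3] 9.2 ((553.18212890625, -95.34188079833984), (104.82474517822266, 214.92697143554688), 4.288607597351074)
top small 188 [549.7 -96.   26.6] 25.7 ((551.5209350585938, -96.6342544555664), (42.077171325683594, 44.53811264038086), 1.6347354650497437)
side board 1331 [ 547.9 -107.8   11.2] 11.3 ((553.9174194335938, -96.87798309326172), (108.63180541992188, 218.3416290283203), 4.49149751663208)
side small 152 [549.9 -99.9  28.6] 27.6 ((553.9006958007812, -98.98760986328125), (43.16141128540039, 46.31249237060547), 2.6960067749023438)
```

View pics/c11.png

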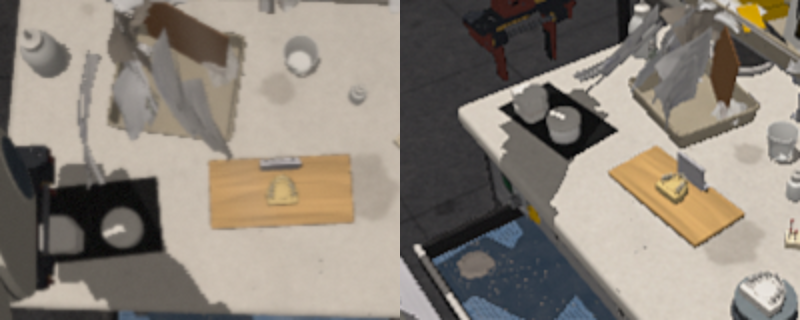

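The yellow cast sits square in the board's middle place (left view, ≈282,190), within about 2 mm. Now I pick up the pair.

```bash
python3 -m handwheel '[{"gripper":0,"tx":0.002,"ty":0,"tz":0.03,"rx":0,"ry":0,"rz":-0.2},{"gripper":0,"tx":0,"ty":0,"tz":0.03,"rx":0,"ry":0,"rz":0},{"gripper":0,"tx":0,"ty":0,"tz":0.0195,"rx":0,"ry":0,"rz":0},{"gripper":0,"tx":0,"ty":0,"tz":0,"rx":0,"ry":0,"rz":0},{"gripper":1,"tx":0,"ty":0,"tz":0,"rx":0,"ry":0,"rz":0},{"gripper":1,"tx":0,"ty":0,"tz":0,"rx":0,"ry":0,"rz":0},{"gripper":1,"tx":0,"ty":0,"tz":0,"rx":0,"ry":0,"rz":0},{"gripper":1,"tx":0,"ty":0,"tz":0,"rx":0,"ry":0,"rz":0}]'
python3 -m handwheel '[{"gripper":1,"tx":0,"ty":0,"tz":0,"rx":0,"ry":0,"rz":0},{"gripper":1,"tx":0,"ty":0,"tz":0,"rx":0,"ry":0,"rz":0}]'
python3 - <<'E'
from h import *
go(477.4,226.5,38.1,4.1,0)
E
```

```text
t: 40.55
ee_pos: [479.1, 227.3, 203.3]
orientation: [2.143, 2.296, -0.001]
ft_force: [0.3, 0.6, 7.6]
width: 51.6
t: 40.8
ee_pos: [479.1, 227.3, 203.4]
orientation: [2.143, 2.296, -0.001]
ft_force: [-2.5, -1.1, 6.2]
width: 51.4
t=40.80 g=[479.1 227.1  40.4] ang=4.0 tilt=0.1 w=51.4 F=[-2.5 -1.1  6.2] rot=[ 0.   0.1 -0.1] T=[-0.7 -1.7  2.3] Tcur=[-0.7 -1.7  2.3] q=[ 0.42  0.61  1.94 -0.    0.6   0.35]
```

```bash
python3 -m handwheel '[{"gripper":1,"tx":0,"ty":0,"tz":-0.012,"rx":0,"ry":0,"rz":0},{"gripper":1,"tx":0,"ty":0,"tz":-0.025,"rx":0,"ry":0,"rz":0},{"gripper":1,"tx":0,"ty":0,"tz":-0.03,"rx":0,"ry":0,"rz":0},{"gripper":1,"tx":0,"ty":-0.01,"tz":-0.015,"rx":0,"ry":0,"rz":0},{"gripper":1,"tx":-0.02,"ty":-0.015,"tz":0,"rx":0,"ry":0,"rz":0},{"gripper":1,"tx":-0.034,"ty":-0.015,"tz":0,"rx":0,"ry":0,"rz":0},{"gripper":1,"tx":-0.034,"ty":-0.01,"tz":0,"rx":0,"ry":0,"rz":0},{"gripper":1,"tx":-0.034,"ty":-0.005,"tz":0,"rx":0,"ry":0,"rz":0}]'
python3 -m handwheel '[{"gripper":1,"tx":-0.034,"ty":0,"tz":0,"rx":0,"ry":0,"rz":0},{"gripper":1,"tx":-0.034,"ty":0,"tz":0,"rx":0,"ry":0,"rz":0},{"gripper":1,"tx":-0.034,"ty":0,"tz":0,"rx":0,"ry":0,"rz":0},{"gripper":1,"tx":-0.034,"ty":0,"tz":0,"rx":0,"ry":0,"rz":0},{"gripper":1,"tx":-0.034,"ty":0,"tz":0,"rx":0,"ry":0,"rz":0},{"gripper":1,"tx":-0.034,"ty":0,"tz":0,"rx":0,"ry":0,"rz":0},{"gripper":1,"tx":-0.034,"ty":0,"tz":0,"rx":0,"ry":0,"rz":0},{"gripper":1,"tx":-0.02,"ty":0,"tz":0,"rx":0,"ry":0,"rz":0}]'
python3 - <<'E'
from h import *
go(543.4,-163.3,80,4.1,0)
E
```

```text
t: 41.8
ee_pos: [431.3, 100.9, 285.0]
orientation: [2.142, 2.297, -0.002]
ft_force: [0.3, -1.2, -2.0]
width: 51.5
t: 42.8
ee_pos: [449.9, -156.6, 285.2]
orientation: [2.144, 2.295, -0.001]
ft_force: [0.6, -0.5, -2.5]
width: 51.8
t=42.80 g=[ 449.9 -156.7  122.2] ang=3.9 tilt=0.0 w=51.8 F=[ 0.6 -0.5 -2.5] rot=[ 0.   0.  -0.2] T=[-13.4  92.8  42.2] Tcur=[-13.   92.9  42.2] q=[-0.36  0.4   2.03 -0.    0.71 -0.43]
```

```bash
python3 -m handwheel '[{"gripper":1,"tx":-0.003,"ty":0.02,"tz":0,"rx":0,"ry":0,"rz":-0.2},{"gripper":1,"tx":-0.003,"ty":0.025,"tz":0,"rx":0,"ry":0,"rz":0},{"gripper":1,"tx":-0.003,"ty":0.025,"tz":0,"rx":0,"ry":0,"rz":0},{"gripper":1,"tx":-0.003,"ty":0.0225,"tz":0.01,"rx":0,"ry":0,"rz":0},{"gripper":1,"tx":0,"ty":0,"tz":0.02,"rx":0,"ry":0,"rz":0},{"gripper":1,"tx":0,"ty":0,"tz":0.02,"rx":0,"ry":0,"rz":0},{"gripper":1,"tx":0,"ty":0,"tz":0.015,"rx":0,"ry":0,"rz":0},{"gripper":1,"tx":0,"ty":0,"tz":0,"rx":0,"ry":0,"rz":0}]'
python3 - <<'E'
from h import *
go(543.4,-163.3,46.4,4.1,0)
save(viewer.get_image("side"),"side12")
b=cv2.imread("pics/side12.png")
cv2.imwrite("pics/c12.png",cv2.resize(b[140:270,200:330],(600,600)))
E
```

```text
t: 43.8
ee_pos: [542.9, -160.6, 219.2]
orientation: [-2.138, -2.299, 0.002]
ft_force: [-0.1, -0.1, -0.1]
width: 51.4
t=43.80 g=[ 542.5 -160.6   56.2] ang=4.2 tilt=0.1 w=51.4 F=[-0.1 -0.1 -0.1] rot=[-0.1 -0.   0.1] T=[-2.7  0.3  9.8] Tcur=[-2.8  0.3  9.8] q=[-0.31  0.61  1.85 -0.    0.68 -0.38]
```

View pics/c12.png

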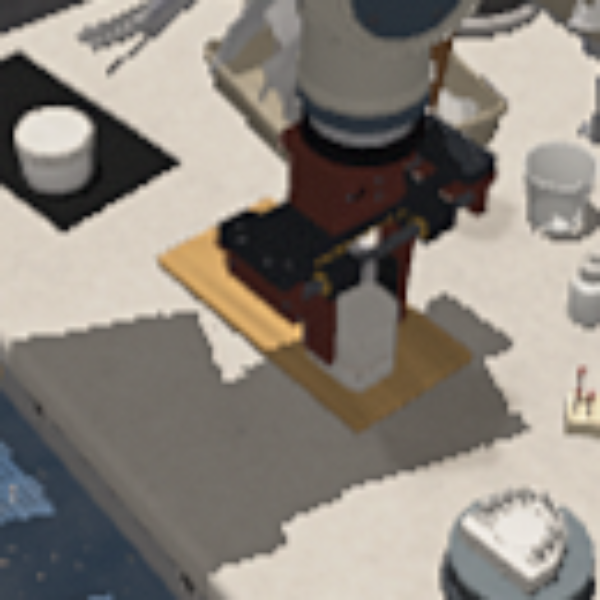

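The pair (≈365,335) is about 10 mm above its old place. I correct 2.7 mm sideways and lower it.

```bash
python3 -m handwheel '[{"gripper":1,"tx":-0.0027,"ty":0.0005,"tz":0.004,"rx":0,"ry":0,"rz":0},{"gripper":1,"tx":0,"ty":0,"tz":0.003,"rx":0,"ry":0,"rz":0},{"gripper":1,"tx":0,"ty":0,"tz":0.0015,"rx":0,"ry":0,"rz":0},{"gripper":1,"tx":0,"ty":0,"tz":0.0,"rx":0,"ry":0,"rz":0}]'
python3 - <<'E'
from h import *
go(543.4,-163.3,46.4,4.1,0)
E
```

```text
t: 44.35
ee_pos: [544.3, -163.6, 211.8]
orientation: [2.139, 2.3, -0.0]
ft_force: [-1.1, 0.7, -2.5]
width: 51.4
t=44.35 g=[ 544.4 -163.7   48.8] ang=4.1 tilt=0.1 w=51.4 F=[-1.1  0.7 -2.5] rot=[0. 0. 0.] T=[ 0.4 -0.9  2.4] Tcur=[ 0.4 -0.9  2.4] q=[-0.31  0.63  1.85 -0.    0.66 -0.38]
```

```bash
python3 -m handwheel '[{"gripper":1,"tx":0,"ty":-0.0005,"tz":0.0015,"rx":0,"ry":0,"rz":0},{"gripper":1,"tx":0,"ty":0,"tz":0.001,"rx":0,"ry":0,"rz":0},{"gripper":1,"tx":0,"ty":0,"tz":0.0003,"rx":0,"ry":0,"rz":0},{"gripper":1,"tx":0,"ty":0,"tz":0.0,"rx":0,"ry":0,"rz":0}]'
python3 - <<'E'
from h import *
go(543.4,-163.3,46.4,4.1,0)
E
```

```text
t: 44.85
ee_pos: [543.8, -163.6, 209.4]
orientation: [2.139, 2.3, -0.0]
ft_force: [-2.8, 1.1, 4.9]
width: 51.5
t=44.85 g=[ 543.9 -163.8   46.4] ang=4.2 tilt=0.1 w=51.5 F=[-2.8  1.1  4.9] rot=[0.  0.1 0.1] T=[ 0.4 -0.4 -0. ] Tcur=[ 0.4 -0.4 -0. ] q=[-0.31  0.63  1.85 -0.    0.66 -0.38]
```

```bash
python3 -m handwheel '[{"gripper":0,"tx":0,"ty":0,"tz":0,"rx":0,"ry":0,"rz":0},{"gripper":0,"tx":0,"ty":0,"tz":0,"rx":0,"ry":0,"rz":0},{"gripper":0,"tx":0,"ty":0,"tz":0,"rx":0,"ry":0,"rz":0},{"gripper":0,"tx":0,"ty":0,"tz":0,"rx":0,"ry":0,"rz":0},{"gripper":0,"tx":0,"ty":0,"tz":-0.03,"rx":0,"ry":0,"rz":0},{"gripper":0,"tx":0,"ty":0,"tz":-0.04,"rx":0,"ry":0,"rz":0},{"gripper":0,"tx":0,"ty":-0.02,"tz":-0.04,"rx":0,"ry":0,"rz":0},{"gripper":0,"tx":0,"ty":-0.04,"tz":0,"rx":0,"ry":0,"rz":0}]'
python3 -m handwheel '[{"gripper":0,"tx":0,"ty":-0.04,"tz":0,"rx":0,"ry":0,"rz":0},{"gripper":0,"tx":0.03,"ty":0,"tz":0,"rx":0,"ry":0,"rz":0},{"gripper":0,"tx":0.03,"ty":0,"tz":0,"rx":0,"ry":9,"rz":0},{"gripper":0,"tx":0,"ty":0,"tz":0,"rx":0,"ry":9,"rz":0},{"gripper":0,"tx":0,"ty":0,"tz":0,"rx":0,"ry":9,"rz":0},{"gripper":0,"tx":0,"ty":0,"tz":0,"rx":0,"ry":9,"rz":0},{"gripper":0,"tx":0,"ty":0,"tz":0,"rx":0,"ry":0,"rz":0}]'
python3 - <<'E'
from h import *
go(488.7,131.7,40.5,4.1,36)
p=viewer.get_image("top"); save(p,"top13"); q=cloud(p).reshape(-1,3)
m=(abs(q[:,0]-489)<45)&(abs(q[:,1]-131)<45)&(q[:,2]>38)&(q[:,2]<62)
print(m.sum(),q[m].mean(0),cv2.minAreaRect(q[m][:,:2].astype(np.float32)))
m=(abs(q[:,0]-543)<45)&(abs(q[:,1]+163)<35)&(q[:,2]>46)&(q[:,2]<62)
print(m.sum(),q[m].mean(0),cv2.minAreaRect(q[m][:,:2].astype(np.float32)))
cv2.imwrite("pics/c13.png",cv2.resize(cv2.imread("pics/top13.png")[100:260,120:320],(600,480)))
E
```

```text
t: 45.85
ee_pos: [485.3, -168.3, 322.1]
orientation: [2.133, 2.296, 0.004]
ft_force: [-0.4, -0.2, -0.5]
width: 87.9
t: 46.72
ee_pos: [439.7, -111.6, 318.4]
orientation: [-1.788, -1.919, -0.579]
ft_force: [-0.3, -1.2, -1.1]
width: 88.0
t=46.73 g=[432.8 -16.2 186.4] ang=4.1 tilt=35.9 w=88.0 F=[-0.3 -1.2 -1.1] rot=[-0.   0.1 -0. ] T=[ 30.1  66.3 202.4] Tcur=[ 30.5  66.3 202.4] q=[-0.42  0.39  2.02  0.6   1.14 -0.86]
313 [487.42359405 131.90470685  44.62719109] ((487.8468322753906, 131.84326171875), (56.14616012573242, 54.56816101074219), 47.397605895996094)
106 [ 549.35495059 -149.26350655   52.43718708] ((549.284423828125, -147.4829864501953), (20.330602645874023, 57.81719207763672), 50.971229553222656)
```

View pics/c13.png

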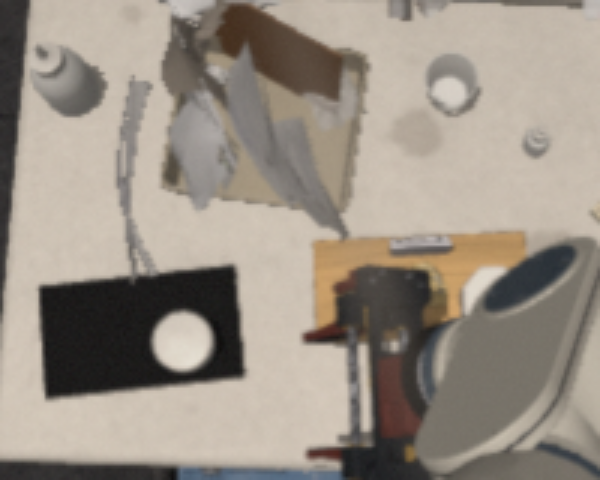

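The jar stands at ≈183,340 on the mat, measured at (487.8, 131.8). I approach along the tool axis.

```bash
python3 -m handwheel '[{"gripper":0,"tx":0.015,"ty":0.033,"tz":0,"rx":0,"ry":0,"rz":0},{"gripper":0,"tx":0.015,"ty":0.033,"tz":0,"rx":0,"ry":0,"rz":0},{"gripper":0,"tx":0,"ty":0,"tz":0.03,"rx":0,"ry":0,"rz":0},{"gripper":0,"tx":0,"ty":0,"tz":0.04,"rx":0,"ry":0,"rz":0},{"gripper":0,"tx":0,"ty":0,"tz":0.04,"rx":0,"ry":0,"rz":0},{"gripper":0,"tx":0,"ty":0,"tz":0.03,"rx":0,"ry":0,"rz":0},{"gripper":0,"tx":0,"ty":0,"tz":0,"rx":0,"ry":0,"rz":0}]'
python3 - <<'E'
from h import *
go(488.7,131.7,40.5,4.1,36)
E
```

```text
t: 47.65
ee_pos: [497.0, 1.2, 222.2]
orientation: [-1.784, -1.922, -0.574]
ft_force: [0.2, -0.3, 0.4]
width: 87.6
t=47.65 g=[489.5  96.4  90. ] ang=4.3 tilt=35.9 w=87.6 F=[ 0.2 -0.3  0.4] rot=[-0.2  0.1  0.1] T=[-1.   1.  60.8] Tcur=[-0.8  1.3 60.8] q=[-0.17  0.6   1.99  0.8   0.91 -0.86]
```

```bash
python3 -m handwheel '[{"gripper":0,"tx":-0.001,"ty":0,"tz":0.025,"rx":0,"ry":0,"rz":0},{"gripper":0,"tx":0,"ty":0,"tz":0.025,"rx":0,"ry":0,"rz":0},{"gripper":0,"tx":0,"ty":0,"tz":0.01,"rx":0,"ry":0,"rz":0},{"gripper":0,"tx":0,"ty":0,"tz":0,"rx":0,"ry":0,"rz":0}]'
python3 -m handwheel '[{"gripper":1,"tx":0,"ty":0,"tz":0,"rx":0,"ry":0,"rz":0},{"gripper":1,"tx":0,"ty":0,"tz":0,"rx":0,"ry":0,"rz":0},{"gripper":1,"tx":0,"ty":0,"tz":0,"rx":0,"ry":0,"rz":0},{"gripper":1,"tx":0,"ty":0,"tz":0,"rx":0,"ry":0,"rz":0},{"gripper":1,"tx":0,"ty":0,"tz":0,"rx":0,"ry":0,"rz":0},{"gripper":1,"tx":0,"ty":0,"tz":0,"rx":0,"ry":0,"rz":0}]'
python3 - <<'E'
from h import *
go(488.7,131.7,100,4.1,36)
E
```

```text
t: 48.15
ee_pos: [495.7, 34.2, 174.6]
orientation: [-1.786, -1.922, -0.58]
ft_force: [-0.1, -0.3, -0.2]
width: 87.4
t: 48.9
ee_pos: [495.6, 34.2, 174.4]
orientation: [-1.786, -1.921, -0.581]
ft_force: [-0.1, -3.5, 6.0]
width: 56.6
t=48.90 g=[488.8 129.7  42.4] ang=4.1 tilt=36.0 w=56.6 F=[-0.1 -3.5  6. ] rot=[0.  0.  0.1] T=[ 35.4   0.1 -45.4] Tcur=[ 35.3   0.1 -45.4] q=[-0.1   0.69  2.    0.91  0.82 -0.94]
```

```bash
python3 -m handwheel '[{"gripper":1,"tx":0.005,"ty":0,"tz":-0.007,"rx":0,"ry":0,"rz":0},{"gripper":1,"tx":0.009,"ty":0,"tz":-0.0125,"rx":0,"ry":0,"rz":0},{"gripper":1,"tx":0.009,"ty":0,"tz":-0.0125,"rx":0,"ry":0,"rz":0},{"gripper":1,"tx":0.009,"ty":-0.01,"tz":-0.0125,"rx":0,"ry":0,"rz":0},{"gripper":1,"tx":0,"ty":-0.02,"tz":0,"rx":0,"ry":0,"rz":0},{"gripper":1,"tx":0,"ty":-0.02,"tz":0,"rx":0,"ry":0,"rz":0},{"gripper":1,"tx":0,"ty":0,"tz":0,"rx":0,"ry":0,"rz":0}]'
python3 - <<'E'
from h import *
go(440,-41,97,4.1,36)
E
```

```text
t: 49.78
ee_pos: [444.6, 30.6, 229.7]
orientation: [-1.786, -1.92, -0.579]
ft_force: [-0.1, 0.4, -0.2]
width: 56.0
t=49.77 g=[437.7 126.   97.7] ang=4.1 tilt=36.0 w=56.0 F=[-0.1  0.4 -0.2] rot=[-0.  0.  0.] T=[-135.5   -9.7  -97.5] Tcur=[-135.5   -9.8  -97.3] q=[-0.12  0.54  2.11  0.87  0.85 -0.9 ]
```

```bash
python3 -m handwheel '[{"gripper":1,"tx":-0.018,"ty":-0.001,"tz":-0.013,"rx":0,"ry":0,"rz":0},{"gripper":1,"tx":-0.018,"ty":-0.001,"tz":-0.013,"rx":0,"ry":0,"rz":0},{"gripper":1,"tx":-0.018,"ty":-0.001,"tz":-0.013,"rx":0,"ry":0,"rz":0},{"gripper":1,"tx":-0.018,"ty":-0.001,"tz":-0.013,"rx":0,"ry":0,"rz":0},{"gripper":1,"tx":-0.018,"ty":-0.001,"tz":-0.013,"rx":0,"ry":0,"rz":0},{"gripper":1,"tx":-0.018,"ty":-0.001,"tz":-0.013,"rx":0,"ry":0,"rz":0},{"gripper":1,"tx":-0.018,"ty":-0.001,"tz":-0.013,"rx":0,"ry":0,"rz":0},{"gripper":1,"tx":-0.009,"ty":-0.001,"tz":-0.0065,"rx":0,"ry":0,"rz":0}]'
python3 - <<'E'
from h import *
go(533.5,-34,95,4.1,36)
E
```

```text
t: 50.78
ee_pos: [450.6, -137.4, 229.0]
orientation: [-1.788, -1.921, -0.581]
ft_force: [-0.8, -0.3, -1.4]
width: 56.2
t=50.77 g=[444.  -42.1  96.9] ang=4.1 tilt=35.9 w=56.2 F=[-0.8 -0.3 -1.4] rot=[0.1 0.1 0.1] T=[-0.1 90.1  2.5] Tcur=[-0.2 90.1  2.7] q=[-0.46  0.58  2.    0.64  1.02 -1.  ]
```

```bash
python3 -m handwheel '[{"gripper":1,"tx":0,"ty":0.02,"tz":0,"rx":0,"ry":0,"rz":0},{"gripper":1,"tx":0,"ty":0.025,"tz":0,"rx":0,"ry":0,"rz":0},{"gripper":1,"tx":0,"ty":0.025,"tz":0.001,"rx":0,"ry":0,"rz":0},{"gripper":1,"tx":0,"ty":0.015,"tz":0.001,"rx":0,"ry":0,"rz":0},{"gripper":1,"tx":0,"ty":0.005,"tz":0,"rx":0,"ry":0,"rz":0},{"gripper":1,"tx":0,"ty":0,"tz":0,"rx":0,"ry":0,"rz":0}]'
python3 - <<'E'
from h import *
go(533.5,-34,55,4.1,36)
save(viewer.get_image("side"),"side14")
b=cv2.imread("pics/side14.png")
cv2.imwrite("pics/c14.png",cv2.resize(b[120:250,200:330],(600,600)))
E
```

```text
t: 51.52
ee_pos: [539.0, -128.3, 226.8]
orientation: [-1.785, -1.92, -0.579]
ft_force: [-0.9, 0.4, -0.6]
width: 56.0
t=51.52 g=[532.  -32.8  94.9] ang=4.2 tilt=36.0 w=56.0 F=[-0.9  0.4 -0.6] rot=[-0.1  0.   0.1] T=[-24.6   1.3  31.5] Tcur=[-24.6   1.3  31.6] q=[-0.38  0.65  1.82  0.65  1.07 -0.88]
```

View pics/c14.png

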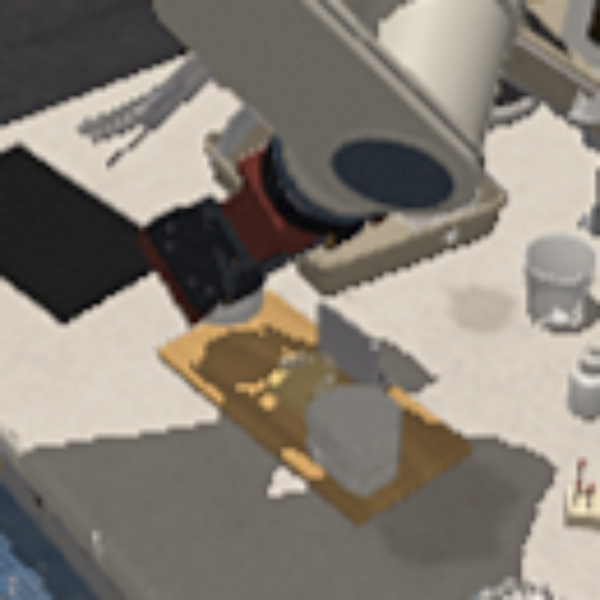

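The jar (≈235,305) is over its place, with the yellow cast and the pair standing. I lower it vertically.

```bash
python3 -m handwheel '[{"gripper":1,"tx":-0.006,"ty":0.001,"tz":0.008,"rx":0,"ry":0,"rz":0},{"gripper":1,"tx":-0.0075,"ty":0,"tz":0.0095,"rx":0,"ry":0,"rz":0},{"gripper":1,"tx":-0.0075,"ty":0,"tz":0.0095,"rx":0,"ry":0,"rz":0},{"gripper":1,"tx":-0.004,"ty":0,"tz":0.005,"rx":0,"ry":0,"rz":0},{"gripper":1,"tx":0,"ty":0,"tz":0,"rx":0,"ry":0,"rz":0}]'
python3 - <<'E'
from h import *
go(533.5,-34,48.4,4.1,36)
E
```

```text
t: 52.2
ee_pos: [540.2, -129.8, 185.6]
orientation: [-1.786, -1.919, -0.579]
ft_force: [0.2, -0.2, -1.5]
width: 56.3
t=52.20 g=[533.2 -34.3  53.7] ang=4.1 tilt=36.0 w=56.3 F=[ 0.2 -0.2 -1.5] rot=[-0.1  0.   0. ] T=[-3.   0.2  4.4] Tcur=[-3.   0.2  4.4] q=[-0.38  0.73  1.82  0.67  1.02 -0.93]
```

```bash
python3 -m handwheel '[{"gripper":1,"tx":-0.0015,"ty":0,"tz":0.0022,"rx":0,"ry":0,"rz":0},{"gripper":1,"tx":-0.0009,"ty":0,"tz":0.0014,"rx":0,"ry":0,"rz":0},{"gripper":1,"tx":-0.0005,"ty":0,"tz":0.0007,"rx":0,"ry":0,"rz":0},{"gripper":1,"tx":0,"ty":0,"tz":0,"rx":0,"ry":0,"rz":0}]'
python3 - <<'E'
from h import *
go(533.5,-34,48.4,4.1,36)
E
```

```text
t: 52.7
ee_pos: [540.4, -129.6, 181.3]
orientation: [-1.786, -1.921, -0.58]
ft_force: [-0.1, -0.5, -0.7]
width: 56.0
t=52.70 g=[533.6 -34.2  49.3] ang=4.2 tilt=35.9 w=56.0 F=[-0.1 -0.5 -0.7] rot=[-0.   0.1  0.1] T=[-0.5 -0.1  0.9] Tcur=[-0.5 -0.1  0.9] q=[-0.38  0.73  1.82  0.67  1.01 -0.94]
```

```bash
python3 -m handwheel '[{"gripper":1,"tx":-0.0005,"ty":0,"tz":0.0008,"rx":0,"ry":0,"rz":0},{"gripper":1,"tx":-0.0002,"ty":0,"tz":0.0003,"rx":0,"ry":0,"rz":0},{"gripper":1,"tx":0,"ty":0,"tz":0,"rx":0,"ry":0,"rz":0}]'
python3 - <<'E'
from h import *
go(533.5,-34,48.4,4.1,36)
E
```

```text
t: 53.08
ee_pos: [540.5, -129.7, 180.3]
orientation: [-1.786, -1.921, -0.581]
ft_force: [-1.2, -0.7, 5.7]
width: 56.1
t=53.08 g=[533.6 -34.2  48.4] ang=4.2 tilt=36.0 w=56.1 F=[-1.2 -0.7  5.7] rot=[0.  0.  0.1] T=[ 0.1 -0.1  0.1] Tcur=[ 0.1 -0.1  0.1] q=[-0.38  0.74  1.82  0.67  1.01 -0.94]
```

```bash
python3 -m handwheel '[{"gripper":0,"tx":0,"ty":0,"tz":0,"rx":0,"ry":0,"rz":0},{"gripper":0,"tx":0,"ty":0,"tz":0,"rx":0,"ry":0,"rz":0},{"gripper":0,"tx":0,"ty":0,"tz":0,"rx":0,"ry":0,"rz":0},{"gripper":0,"tx":0,"ty":0,"tz":0,"rx":0,"ry":0,"rz":0},{"gripper":0,"tx":0,"ty":0,"tz":-0.03,"rx":0,"ry":0,"rz":0},{"gripper":0,"tx":0,"ty":0,"tz":-0.04,"rx":0,"ry":0,"rz":0},{"gripper":0,"tx":0,"ty":0,"tz":-0.04,"rx":0,"ry":0,"rz":0},{"gripper":0,"tx":0,"ty":0,"tz":-0.04,"rx":0,"ry":0,"rz":0}]'
python3 -m handwheel '[{"gripper":0,"tx":0,"ty":-0.03,"tz":-0.03,"rx":0,"ry":0,"rz":0},{"gripper":0,"tx":0,"ty":-0.04,"tz":-0.02,"rx":0,"ry":0,"rz":0},{"gripper":0,"tx":0,"ty":-0.04,"tz":0,"rx":0,"ry":0,"rz":0},{"gripper":0,"tx":0.03,"ty":0,"tz":0,"rx":0,"ry":-9,"rz":0},{"gripper":0,"tx":0.04,"ty":0,"tz":0,"rx":0,"ry":-9,"rz":0},{"gripper":0,"tx":0.04,"ty":0,"tz":0,"rx":0,"ry":-9,"rz":0},{"gripper":0,"tx":0.04,"ty":0,"tz":0,"rx":0,"ry":-9,"rz":0},{"gripper":0,"tx":0.04,"ty":0,"tz":0,"rx":0,"ry":0,"rz":0}]'
python3 -m handwheel '[{"gripper":0,"tx":0.04,"ty":0,"tz":0,"rx":0,"ry":0,"rz":0},{"gripper":0,"tx":0.04,"ty":0,"tz":0,"rx":0,"ry":0,"rz":0},{"gripper":0,"tx":0.04,"ty":0,"tz":0,"rx":0,"ry":0,"rz":0},{"gripper":0,"tx":0.04,"ty":0,"tz":0,"rx":0,"ry":0,"rz":0},{"gripper":0,"tx":0,"ty":0,"tz":0,"rx":0,"ry":0,"rz":0},{"gripper":0,"tx":0,"ty":0,"tz":0,"rx":0,"ry":0,"rz":0}]'
cat > fin.py <<'E'
from h import *
go(0,0,0,4.1)
for n in("top","side"):
    p=viewer.get_image(n); save(p,n+"15"); C=cloud(p); np.savez("pics/%s15.npz"%n,C=C,im=p["image"])
    for lab,f in(("start",n+"0"),("end",n+"15")):
        D=np.load(f"pics/{f}.npz"); q=D["C"].reshape(-1,3); I=D["im"].reshape(-1,3).astype(int)
        def rr(nm,x,y,z,col=None):
            m=(abs(q[:,0]-x[0])<x[1])&(abs(q[:,1]-y[0])<y[1])&(q[:,2]>z[0])&(q[:,2]<z[1])
            P=q[m]
            if len(P)>10:
                r=cv2.minAreaRect(P[:,:2].astype(np.float32)); print(n,lab,nm,len(P),P.mean(0).round(1),"rect",np.round(r[0],1),np.round(r[1],1),round(r[2],1))
        rr("jar",(533,45),(-31,37),(46,60)); rr("pair",(543,45),(-163,38),(46,60))
        rr("mid",(548,28),(-96,33),(22,46)); rr("stand",(514,60),(-355,60),(24,40)); rr("standcast",(514,60),(-355,60),(45,80))
        rr("drop",(705,40),(-206,30),(15,70)); rr("burs",(637,40),(-295,40),(8,70))
a=cv2.imread("pics/top15.png"); b=cv2.imread("pics/side15.png")
cv2.imwrite("pics/c15.png",np.hstack([cv2.resize(a[120:270,200:388],(400,320)),cv2.resize(b[120:290,190:402],(400,320))]))
E
python3 fin.py
```

```text
t: 54.08
ee_pos: [546.6, -218.1, 302.3]
orientation: [-1.786, -1.92, -0.58]
ft_force: [0.3, 0.2, -0.4]
width: 87.9
t: 55.08
ee_pos: [425.9, -76.0, 396.9]
orientation: [2.136, 2.298, -0.0]
ft_force: [0.7, -0.0, -0.2]
width: 87.8
t: 55.82
ee_pos: [414.5, 81.8, 395.8]
orientation: [2.138, 2.301, -0.001]
ft_force: [0.1, 0.5, -0.4]
width: 87.6
t=55.83 g=[414.6  81.6 232.8] ang=4.2 tilt=0.1 w=87.6 F=[ 0.1  0.5 -0.4] rot=[0.  0.1 0.1] T=[ -51.9 -419.3  232.8] Tcur=[ -50.9 -419.5  232.8] q=[ 0.17  0.13  2.06 -0.    0.94  0.09]
top start jar 308 [532.5 -29.5  50.8] rect [532.4 -29.9] [55.9 55. ] 2.6
top start pair 300 [ 540.6 -162.1   52.4] rect [ 541.8 -162.4] [49.3 55.1] 1.3
top start mid 272 [549.5 -94.8  28.9] rect [551.2 -95.2] [48.4 53.4] 1.7
top start stand 671 [ 513.3 -353.6   31.1] rect [ 513.3 -354.1] [83.3 86. ] 1.6
top start drop 64 [ 701.3 -206.6   35.5] rect [ 701.9 -207. ] [23.8 19.5] 87.7
top start burs 141 [ 643.2 -291.5   16.1] rect [ 644.6 -292.3] [25.  52.4] 42.0
top end jar 300 [531.9 -28.6  50.8] rect [532.3 -28.5] [56.4 51.9] 1.9
top end pair 308 [ 539.5 -162.1   52.2] 
[... 739 characters left out ...]
start drop 78 [ 701.3 -213.9   34.2] rect [ 702.1 -213.7] [20.5 24.9] 40.6
side start burs 157 [ 643.4 -296.5   19.6] rect [ 644.4 -294.4] [27.1 50.3] 43.2
side end jar 184 [531.1 -33.2  52.6] rect [532.8 -32. ] [58.1 55. ] 28.8
side end pair 241 [ 538.7 -167.4   53.6] rect [ 542.2 -167.1] [60.1 53. ] 87.4
side end mid 122 [550.5 -95.1  29.2] rect [549.5 -94.1] [42.4 42.9] 20.9
side end stand 331 [ 505.  -368.7   33.1] rect [ 512.9 -358.1] [79.4 83.8] 46.2
side end standcast 309 [ 511.6 -355.8   53. ] rect [ 515.6 -354.4] [49.6 57. ] 6.8
side end drop 80 [ 701.5 -214.    33.7] rect [ 701.9 -212.3] [22.5 26.2] 14.1
side end burs 159 [ 643.  -296.2   19.5] rect [ 643.8 -294.5] [26.8 50. ] 44.3
```

View pics/c15.png

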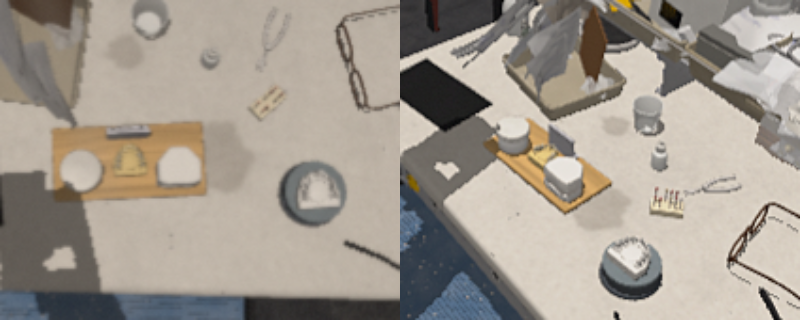

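Both views show everything upright and in place. The jar is at ≈82,170, the yellow cast at ≈130,160, the pair at ≈180,167 and the white cast at ≈318,190 in the left view. I hand the job in.

```bash
python3 -c "
from workcell import ctrl
print(ctrl.close_job())"
```

```text
the job is handed in; nothing more can be done
None
```

The job is done and handed in at about 56 s of the 122 s allowed. I moved the jar and model pair to the mat, the white cast to the stand and the yellow cast to the board's middle place. Then I put the pair and the jar back.

I tilted the tool for the jar and both casts so that the gripper stayed clear of a grey blade from the tray hanging over the board.

Last checks, taken from both cameras against the start pictures:

| Thing | Last check |
|---|---|
| White cast | about 3 mm from the stand's centre |
| Yellow cast | about 2 mm from the board's middle; about 3° off the board's axes by the top view |
| Jar | about 1 mm from where it stood |
| Model pair | about 0–3 mm from where it stood, and square |
| Dropper bottle and bur stand | not moved, within about 1–2 mm of measuring noise |

Everything stands upright and is released, and the arm is clear of it all.

The two cameras disagree by up to about 5 mm in y. In the final side picture the yellow cast's outline came out skewed by about 20°, because only part of it shows. The top view and an earlier clear side view both showed it square. No check failed, and handing in gave no verdict.

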